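# Chock a row of exhaust-tube offcuts on the shelf deck

### The arm

A 7-joint arm with a two-finger parallel gripper is mounted at the origin on the work surface. World frame = base frame: x ahead of the robot, y to its left, z up, the work surface at z = 0. Lengths are in m, angles in rad, forces in N, time in s.
With the tool pointing down it reaches from about 0.425 to 0.925 m from the base axis. Payload 6.8 kg.
Tool frame: the origin (TCP) lies on the front face of the gripper's body, between the roots of the fingers; the fingertips stand 73 mm ahead of it and the grasp point (between the pads) lies 54 mm ahead of it; z points along the fingers, y is the direction in which the jaws open and shut (so a half turn about z gives the same grasp; the last joint's range is limited). The gripper opens to 85 mm and grips with 20 to 120 N. Pads are 22 mm wide; open, the fingers measure 114 mm over their backs; the gripper's body (76 mm by 85 mm) begins 54 mm behind the grasp point. The pads swing forward as they close: fully open they stand 13 mm farther back than shut.
Start: joints at [-1.304, 0.477, 0.022, 1.555, -0.011, 1.109, -0.083], TCP at [0.247, 0.628, 0.304] pointing down, gripper open.
Joint ranges: [-2.96, 2.96], [-0.34, 2.1], [-1.41, 1.46], [0.24, 2.44], [-1.37, 4.51], [0.17, 1.92], [-2.96, 2.96]. Speed limits (rad/s): [2.39, 2.39, 3.14, 3.14, 3.14, 3.14, 3.14].

### API

Orientations are given as a unit quaternion [w, x, y, z].
In Python, from station import get_obs, read_camera, hand_in, spot_in, cut_out, spot_point gives the robot as it stands. The module is installed in compiled form; this text tells all that it offers.
- The arm moves only by the tool move_arm, never from a script. Its arguments are lists of equal length, an entry for each row: "gripper": the opening, from 0 (shut) to 1 (fully open); "xyz": the shift along the tool's x, y, z in cm, a list of three; "twist": the turn about the tool's z in rad. A call has 1 to 5 rows; each row is the pose to reach, as a shift and turn from the pose commanded when the call began, along the tool's axes at that moment; what a row does not reach only later rows make up. A row lasts 1/12 s, in which the tool goes at most 41.7 mm and 7.16 degrees, less where a joint would pass 70% of its speed; a pose out of reach is approached as far as the arm can. A call with a gripper value outside its range is refused whole. The fingers move at their own pace and stop on an object; "squeeze" is the grip in N (left out, the last holds). Time passes only in rows, so rows that repeat a pose let the fingers close. It gives the time, the measured TCP pose, the force and the opening at its end, in the units of the state.
- get_obs(): the state, without advancing time (a new reading comes with each control period).
- read_camera(name): name is "side" or "top"; returns a dict with "pixels" (420x560x3 uint8, red, green, blue), "fx", "fy", "cx", "cy" (pixels), "k1" (the pictures are not rectified: a ray, as slopes to the right and down, at radius r is drawn at 1 + k1 r^2 times it, then the intrinsics apply), "R" (3x3) and "t" (3): a world point X has camera coordinates R X + t. Camera axes: x right, y down, z forward; pixel columns grow to the right and rows downward; lengths in m; the calibration is good to about 2 mm. A picture is of the moment at which its call begins. There is no depth.
- hand_in(): hands the job in, once; it reports no verdict.
Trained networks look in the newest picture that a camera, given by its name, has taken for a name from the list of things; names that differ only in an ending like _2 or _b are one class to them, and where a whole thing is asked for, a point or a joint stands for the part that bears it (a point fixed in the world has none). Each returns a list of dicts, best first, with "p" (0 to 1); they miss things now and then, are a little off and sometimes report something else, mostly with a low value. They report only what shows in the picture. A call takes as long as a camera call. They do not tell look-alikes from the thing itself.
- spot_in(query, camera): "centre" ([x, y, z] in m, in world coordinates, good to about 4 mm: the middle of the surface that is visible of it).
- cut_out(query, camera): "pixels" (420x560 bool, what is visible of it).
- spot_point(query, camera): "centre" ([x, y, z] in m, in world coordinates, good to about 4 mm: a listed point, or the origin of a listed thing).
The state is a dict: "t": time; "q": joint angles; "joint_vel": joint speeds; "joint_torque": joint torques, N m; "eef_pos": TCP position; "tool_rot": TCP orientation; "contact_force": force on the tool from outside, world axes, zero at the start; "torque": the same for the moment, N m; "gripper_width": opening from 0.0 (shut) to 1.0 (fully open).
Only numpy, scipy, OpenCV 4.12 (cv2) and the standard library are available. Lean on these libraries where they do the work, as an engineer would, in place of code of your own. Each camera call takes 0.05 s, during which the arm holds its last target.

### The job

Roll the three exhaust tubes on the galvanised deck together into a tight row and on against the loose end divider until all its slack is taken up, then chock the outermost tube with the two oak wedges, one towards each end of it, square on with the toe under the tube, each pushed in by feel until it bears on the tube. No play may be left and every tube must still rest on the deck, not ride up on a wedge. Do not ram the thin tubes, and leave the mallet, the worm gear and the tray of spark plug bodies alone.

Things in the scene. Friction and masses are not known exactly. Their poses are not given: they have to be found in the camera images.
- deck: Fixed galvanised shelf deck on the bench, 300 mm (x) by 616 mm (y), level top 30 mm above this origin, no raised edges. Origin on the bench, 330 mm from its +y end. A channel and a divider cross the +y end. Tubes lie along the deck's x and roll along its y, easily, but stay put when left (steel on steel friction about 0.3).
- channel: Galvanised channel riveted to the deck across its +y end (parallel to deck x), 290 by 34 by 12 mm high; origin at the centre of its underside, axes as the deck's. It guides the divider; how far back the divider can go is hidden inside it and not known beforehand: it must be felt.
- divider_face (a point): Middle of the foot of the divider's face, at deck level; y points away from the tubes. The divider is a loose upright galvanised plate, 280 mm wide, 35 high, in front of the channel. It rattles: it slides back along y under about 1 N, by 4 to 20 mm from its start, until it bottoms solidly (short of the channel). Pushed along with the row of tubes it takes some 3 to 8 N; bottomed, it is rigid.
- tube_a: Length of plain mild-steel exhaust tube lying on its side, 42 mm outside diameter, 190 mm long, about 0.37 kg, open ends. Origin at its middle on the axis (21 mm above the deck); its own x axis runs along the tube (within 3 degrees of the deck's x at the start), y and z turn as it rolls. The three differ only in length and lie in any order. Thin wall: a push over 30 N would mark it.
- tube_b: Length of plain mild-steel exhaust tube lying on its side, 42 mm outside diameter, 205 mm long, about 0.40 kg, open ends. Origin at its middle on the axis (21 mm above the deck); its own x axis runs along the tube (within 3 degrees of the deck's x at the start), y and z turn as it rolls. The three differ only in length and lie in any order. Thin wall: a push over 30 N would mark it.
- tube_c: Length of plain mild-steel exhaust tube lying on its side, 42 mm outside diameter, 220 mm long, about 0.43 kg, open ends. Origin at its middle on the axis (21 mm above the deck); its own x axis runs along the tube (within 3 degrees of the deck's x at the start), y and z turn as it rolls. The three differ only in length and lie in any order. Thin wall: a push over 30 N would mark it.
- chock_1: Oak wedge chock, rubber sole, 80 mm long, 45 wide, 36 high, about 90 g, standing on its sole on the deck. Origin at the centre of the underside; x points to the thin toe, y across the width, z up. The heel (x = -40 to -11 mm) is a full-height block with parallel sides; from x = -11 mm a flat face slopes down at 35 degrees to the toe at x = +40 mm.
- chock_2: Second oak wedge chock, the same as chock_1 in every way.
- chock_1_toe (a point): Tip of the toe of chock_1: 40 mm ahead of its origin along its x, at the underside. With the sole flat and the face just touching a tube, this point is 7 mm short of the line below the tube's axis; the push then resists, and pushed on hard the face begins to lift the tube.
- chock_2_toe (a point): Tip of the toe of chock_2: 40 mm ahead of its origin along its x, at the underside. With the sole flat and the face just touching a tube, this point is 7 mm short of the line below the tube's axis; the push then resists, and pushed on hard the face begins to lift the tube.
- mallet: Wooden mallet with one brass face, 255 mm long, lying on the bench beyond the deck's open end; leave alone.
- worm_gear: Bronze worm wheel, 61 mm diameter, 26 mm high, lying flat at the deck's open end; leave alone.
- plug_tray: Small steel tray, 90 by 56 by 16 mm, at the deck's open end, with two cream ceramic spark plug bodies in it (their tops 24 mm above the deck); leave alone.
- plug_1: Cream ceramic spark plug body, 74 mm long, lying in the tray.
- plug_2: The other one.
Not all that is in view belongs to the job. What is shaped like the tube_c but purple or red is not meant.

How it is judged:
At the end, for the whole second after the job is handed in: Divider fully back, tubes in a row against it, 3 mm play at most in all, in line within 2 degrees, not lifted over 1.5 mm. Chocks flat on the deck, square within 7 degrees, toes under the outer tube, each bearing on it (over 0.15 N) 20 to 95 mm either side of its middle. All at rest ((y of tube_a in the frame of channel between -0.054 and -0.0495 m or y of tube_a in the frame of channel between -0.096 and -0.0915 m or y of tube_a in the frame of channel between -0.138 and -0.1335 m) and x of tube_a in the frame of deck between -0.045 and 0.045 m and z of tube_a in the frame of deck between 0.049 and 0.0525 m and angle between the x axis of each of tube_a, tube_b, tube_c and the x axis of deck, either way round below 0.035 rad and linear speed of each of tube_a, tube_b, tube_c, chock_1, chock_2 below 0.01 m/s and (y of tube_b in the frame of channel between -0.054 and -0.0495 m or y of tube_b in the frame of channel between -0.096 and -0.0915 m or y of tube_b in the frame of channel between -0.138 and -0.1335 m) and x of tube_b in the frame of deck between -0.045 and 0.045 m and z of tube_b in the frame of deck between 0.049 and 0.0525 m and (y of tube_c in the frame of channel between -0.054 and -0.0495 m or y of tube_c in the frame of channel between -0.096 and -0.0915 m or y of tube_c in the frame of channel between -0.138 and -0.1335 m) and x of tube_c in the frame of deck between -0.045 and 0.045 m and z of tube_c in the frame of deck between 0.049 and 0.0525 m and y of chock_1_toe in the frame of channel between -0.15 and -0.136 m and angle between the x axis of each of chock_1, chock_2 and the y axis of deck, either way round below 0.12 rad and angle between each of chock_1, chock_2's own z axis and vertical below 0.05 rad and z of chock_1 in the frame of deck between 0.028 and 0.032 m and y of chock_2_toe in the frame of channel between -0.15 and -0.136 m and z of chock_2 in the frame of deck between 0.028 and 0.032 m and ((contact force between each of chock_1, chock_2 and tube_a above 0.15 N and x of chock_1 in the frame of tube_a between 0.02 and 0.095 m and x of chock_2 in the frame of tube_a between -0.095 and -0.02 m) or (contact force between each of chock_1, chock_2 and tube_a above 0.15 N and x of chock_1 in the frame of tube_a between -0.095 and -0.02 m and x of chock_2 in the frame of tube_a between 0.02 and 0.095 m) or (contact force between each of chock_1, chock_2 and tube_b above 0.15 N and x of chock_1 in the frame of tube_b between 0.02 and 0.095 m and x of chock_2 in the frame of tube_b between -0.095 and -0.02 m) or (contact force between each of chock_1, chock_2 and tube_b above 0.15 N and x of chock_1 in the frame of tube_b between -0.095 and -0.02 m and x of chock_2 in the frame of tube_b between 0.02 and 0.095 m) or (contact force between each of chock_1, chock_2 and tube_c above 0.15 N and x of chock_1 in the frame of tube_c between 0.02 and 0.095 m and x of chock_2 in the frame of tube_c between -0.095 and -0.02 m) or (contact force between each of chock_1, chock_2 and tube_c above 0.15 N and x of chock_1 in the frame of tube_c between -0.095 and -0.02 m and x of chock_2 in the frame of tube_c between 0.02 and 0.095 m))); the robot touches nothing.
It fails at once if a tube is rammed: the push on it by a finger or a chock passes 30 N (contact force between any of the fingers, chock_1, chock_2 and tube_a above 30 N or contact force between any of the fingers, chock_1, chock_2 and tube_b above 30 N or contact force between any of the fingers, chock_1, chock_2 and tube_c above 30 N).
It fails at once if the mallet, the worm gear, the tray or a spark plug body is shifted by more than 15 mm (distance of any of mallet, worm_gear, plug_tray, plug_1, plug_2 from where it was at the start of the episode above 0.015 m).
It also fails if it takes over 61 s, if anything falls off the work surface, if the arm or the gripper's body presses on something with over 40 N, if the wrist force passes 120 N, or if a joint passes its speed limit or range.

## Working session

There is one attempt and no reset: what is moved stays moved. The work goes in short steps, Python scripts to look and compute and a tool call to move; the robot and the scene stay as the last step left them, time stands still between calls to the robot, and variables do not carry over. Pictures are saved under pics/ and viewed, and the job is handed in when it is done.

Besides the shell and the picture viewer there is one more tool, called after ">>>" as name([rows], argument=value, ...), one row to a line, values as JSON. move_arm: Moves the arm, as the interface text tells. Its arguments: {"type":"object","properties":{"gripper":{"type":"array","items":{"type":"number"}},"xyz":{"type":"array","items":{"type":"array","items":{"type":"number"}}},"twist":{"type":"array","items":{"type":"number"}},"squeeze":{"type":"number"}},"required":["gripper","xyz","twist"]}

```bash
mkdir -p pics; cat > h.py <<'E'
import numpy as np, cv2
from station import *
def save(im,name,scale=1):
    if scale!=1: im=cv2.resize(im,None,fx=scale,fy=scale,interpolation=cv2.INTER_CUBIC)
    cv2.imwrite('pics/'+name,im[:,:,::-1])
def proj(c,X):
    p=c['R']@np.array(X)+c['t']; s=p[:2]/p[2]; r2=s@s; s=s*(1+c['k1']*r2)
    return np.array([c['fx']*s[0]+c['cx'],c['fy']*s[1]+c['cy']])
def unproj(c,uv,z):
    d=np.array([(uv[0]-c['cx'])/c['fx'],(uv[1]-c['cy'])/c['fy']]); s=d.copy()
    for _ in range(20): s=d/(1+c['k1']*(s@s))
    R=np.array(c['R']);t=np.array(c['t']); o=-R.T@t; v=R.T@np.array([s[0],s[1],1]); return o+v*(z-o[2])/v[2]
E
python3 - <<'E'
from h import *
for n in('top','side'):
    c=read_camera(n); save(c['pixels'],n+'0.png',1.4)
    print(n,c['fx'],-np.array(c['R']).T@np.array(c['t']),np.array(c['R'])[2])
    for q in('deck','channel','divider_face','tube_a','chock_1','chock_1_toe','mallet','worm_gear','plug_tray'):
        for d in spot_point(q,n): print(q,round(d['p'],2),np.round(d['centre'],3),proj(c,d['centre']).round())
o=get_obs();print({k:np.round(v,3) for k,v in o.items()})
E
```

```text
top 479.18711215410025 [0.2253997  0.02818379 1.59907009] [ 0.15904012  0.00994953 -0.98722199]
deck 0.84 [ 0.538  0.033 -0.   ] [280. 194.]
deck 0.69 [ 0.522 -0.454  0.001] [422. 195.]
channel 0.88 [0.546 0.334 0.033] [190. 192.]
channel 0.61 [ 0.522 -0.457  0.002] [423. 195.]
channel 0.4 [ 0.594 -0.07   0.031] [310. 175.]
divider_face 0.89 [0.544 0.295 0.034] [202. 192.]
divider_face 0.37 [ 0.521 -0.454 -0.001] [422. 196.]
tube_a 0.9 [0.538 0.1   0.048] [260. 192.]
tube_a 0.88 [0.531 0.175 0.048] [237. 194.]
tube_a 0.82 [0.348 0.53  0.018] [133. 252.]
tube_a 0.72 [ 0.231 -0.268  0.021] [374. 283.]
tube_a 0.71 [0.233 0.294 0.023] [202. 286.]
tube_a 0.63 [0.555 0.243 0.052] [216. 188.]
chock_1 0.92 [ 0.593 -0.071  0.03 ] [311. 175.]
chock_1 0.7 [ 0.458 -0.072  0.028] [312. 215.]
chock_1 0.46 [ 0.605 -0.206  0.029] [350. 171.]
chock_1_toe 0.91 [ 0.59  -0.033  0.031] [299. 177.]
mallet 0.66 [ 0.522 -0.455  0.003] [423. 195.]
mallet 0.41 [0.544 0.331 0.033] [191. 192.]
mallet 0.32 [ 0.605 -0.209  0.029] [351. 171.]
worm_gear 0.49 [ 0.603 -0.209  0.029] [351. 172.]
plug_tray 0.6 [ 0.457 
[... 735 characters left out ...]
2 [ 0.523 -0.458 -0.001] [472. 331.]
worm_gear 0.67 [ 0.604 -0.207  0.031] [393. 242.]
worm_gear 0.49 [ 0.523 -0.457 -0.005] [471. 332.]
plug_tray 0.6 [ 0.454 -0.208  0.028] [351. 268.]
{'t': np.float64(1.0), 'q': array([-1.304,  0.477,  0.022,  1.555, -0.012,  1.109, -0.083]), 'joint_vel': array([ 0.001,  0.   ,  0.001, -0.   , -0.   , -0.002, -0.   ]), 'joint_torque': array([-0.0000e+00, -5.9634e+01,  1.6060e+00, -2.8156e+01,  1.2000e-02,
        1.0000e-03, -0.0000e+00]), 'eef_pos': array([0.247, 0.628, 0.304]), 'tool_rot': array([-0.   ,  0.186,  0.982,  0.   ]), 'contact_force': array([-0.399,  0.501,  0.008]), 'torque': array([-0.051, -0.074, -0.038]), 'gripper_width': np.float64(1.0)}
```

View pictures.

View pics/top0.png

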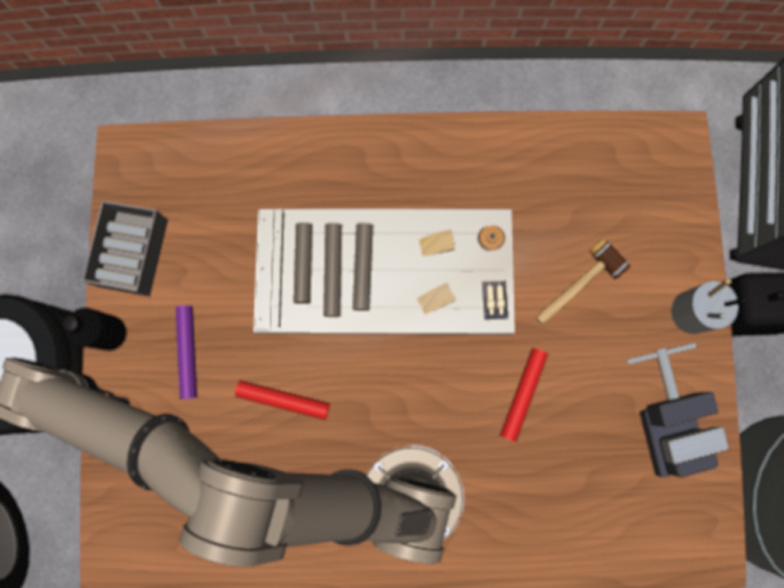

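View pics/side0.png

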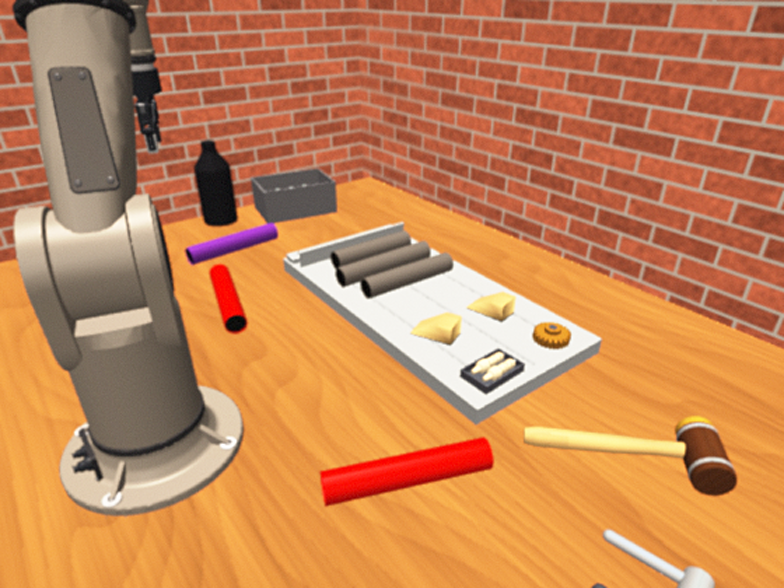

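```bash
python3 - <<'E'
from h import *
c=read_camera('top'); np.save('c0.npy',c,allow_pickle=True)
im=c['pixels'];print(get_obs()['t'])
save(im[140:245,170:375],'crop0.png',3.8)
g=cv2.cvtColor(im,cv2.COLOR_RGB2GRAY)
# deck mask
m=((im.min(2)>190)).astype(np.uint8); m[:, :170]=0;m[:,380:]=0;m[:140]=0;m[245:]=0
m=cv2.morphologyEx(m,cv2.MORPH_CLOSE,np.ones((25,25)))
pts=np.argwhere(m)[:,::-1]
W=np.array([unproj(c,p,0.03)[:2] for p in pts],np.float32)
print('deck',cv2.minAreaRect(W))
for q,z in(('tube_a',0.051),('chock_1',0.048)):
  for d in cut_out(q,'top'):
    k=d['pixels'];p=np.argwhere(k)[:,::-1]
    W=np.array([unproj(c,a,z)[:2] for a in p],np.float32)
    r=cv2.minAreaRect(W); print(q,round(d['p'],2),len(p),np.round(r[0],3),np.round(r[1],3),round(r[2],1),p.mean(0).round())
E
```

```text
1.05
deck ((0.5375292301177979, 0.05325707793235779), (0.6119464039802551, 0.29463547468185425), 88.47457885742188)
tube_a 0.97 780 [0.542 0.104] [0.042 0.206] 87.0 [258. 191.]
tube_a 0.88 707 [0.554 0.242] [0.043 0.19 ] 88.0 [216. 189.]
tube_a 0.67 833 [0.538 0.176] [0.043 0.226] 89.5 [237. 193.]
tube_a 0.67 345 [ 0.594 -0.072] [0.051 0.081] 10.3 [311. 174.]
tube_a 0.65 922 [0.236 0.293] [0.225 0.046] 74.7 [201. 285.]
tube_a 0.64 848 [ 0.237 -0.264] [0.044 0.217] 66.1 [374. 281.]
tube_a 0.6 797 [0.35  0.521] [0.213 0.044] 3.7 [133. 251.]
chock_1 0.86 318 [ 0.594 -0.072] [0.049 0.078] 13.0 [311. 174.]
chock_1 0.54 333 [ 0.465 -0.066] [0.047 0.08 ] 25.4 [310. 212.]
```

View pics/crop0.png

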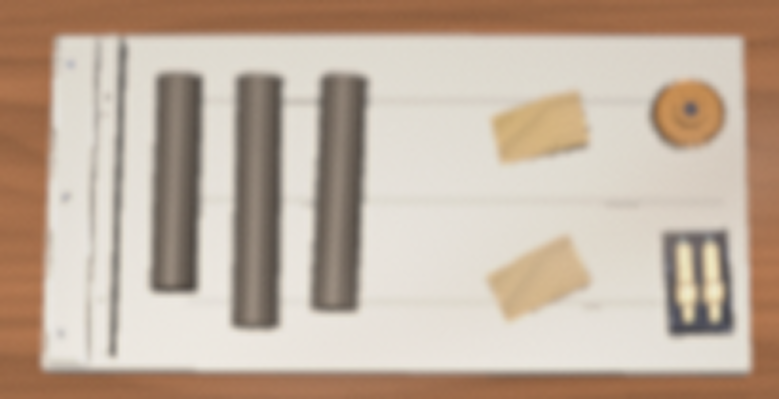

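```bash
cat >> h.py <<'E'
from scipy.spatial.transform import Rotation as Rr
def pose():
    o=get_obs(); w,x,y,z=o['tool_rot']; R=Rr.from_quat([x,y,z,w]).as_matrix(); return o,np.array(o['eef_pos']),R
def plan(p,yaw_deg):
    """yaw_deg: world angle of tool y axis"""
    o,e,R=pose(); d=R.T@(np.array(p)-e)*100; cur=np.degrees(np.arctan2(R[1,1],R[0,1]))
    tw=np.radians(cur-yaw_deg); tw=(tw+np.pi)%(2*np.pi)-np.pi
    print('t',o['t'],'pos',e.round(4),'yaw',cur.round(2),'tilt',R[:,2].round(3),'| d cm',d.round(2),'dist',np.linalg.norm(d).round(1),'twist',tw.round(3),'F',np.round(o['contact_force'],2),'w',o['gripper_width'])
E
python3 - <<'E'
from h import *
plan([.541,.035,.25],-1.5)
E
```

```text
t 1.15 pos [0.2471 0.6281 0.3039] yaw 68.52 tilt [-0.  0. -1.] | d cm [-49.07 -44.44   5.39] dist 66.4 twist 1.222 F [-0.31 -0.45 -1.06] w 1.0058869589576411
```

>>> move_arm([
  [-3,-2.7,0.3],
  [-6,-5.4,0.6],
  [-9,-8.1,0.9],
  [-12,-10.8,1.2],
  [-15,-13.5,1.5],
], gripper=[1,1,1,1,1], twist=[0.12,0.24,0.36,0.48,0.6])

```text
t: 1.57
eef_pos: [0.3379, 0.4458, 0.2889]
tool_rot: [-0.0, 0.471, 0.882, 0.0]
contact_force: [0.8, 0.1, -0.3]
gripper_width: 1.0
```

```bash
python3 - <<'E'
from h import *
plan([.541,.035,.25],-1.5)
E
```

```text
t 1.5667 pos [0.3379 0.4458 0.2889] yaw 33.81 tilt [ 0.     0.001 -1.   ] | d cm [-45.44  -5.99   3.87] dist 46.0 twist 0.616 F [ 0.76  0.07 -0.27] w 1.000378890818457
```

>>> move_arm([
  [-4,-0.5,0.3],
  [-8,-1,0.6],
  [-12,-1.5,0.9],
  [-16,-2,1.2],
  [-20,-2.5,1.5],
], gripper=[1,1,1,1,1], twist=[0.12,0.24,0.36,0.48,0.6])

```text
t: 1.98
eef_pos: [0.4294, 0.2663, 0.2742]
tool_rot: [-0.0, 0.711, 0.704, 0.001]
contact_force: [1.3, 0.5, -0.4]
gripper_width: 0.999
```

```bash
python3 - <<'E'
from h import *
plan([.541,.035,.17],-1.5)
E
```

```text
t 1.9833 pos [0.4294 0.2663 0.2742] yaw -0.56 tilt [ 0.001  0.001 -1.   ] | d cm [-23.03  11.38  10.4 ] dist 27.7 twist 0.016 F [ 1.29  0.49 -0.41] w 0.9988052877788649
```

>>> move_arm([
  [-3.6,1.8,0.5],
  [-7.2,3.6,1],
  [-10.8,5.4,1.5],
  [-14.4,7.2,3],
  [-18,9,4.5],
], gripper=[1,1,1,1,1], twist=[0.016,0.016,0.016,0.016,0.016])

```text
t: 2.4
eef_pos: [0.5181, 0.0883, 0.2302]
tool_rot: [0.0, 0.714, 0.7, 0.001]
contact_force: [0.6, 0.4, 0.2]
gripper_width: 1.0
```

```bash
python3 - <<'E'
from h import *
plan([.541,.035,.15],-1.5)
E
```

```text
t 2.4 pos [0.5181 0.0883 0.2302] yaw -1.12 tilt [ 0.002  0.001 -1.   ] | d cm [-5.29  2.37  8.02] dist 9.9 twist 0.007 F [0.55 0.42 0.22] w 1.0002134068538893
```

>>> move_arm([
  [-2.5,1.2,2.5],
  [-5,2.4,5],
  [-5,2.4,8],
  [-5,2.4,9.6],
  [-5,2.4,10],
], gripper=[1,1,1,1,1], twist=[0.007,0.007,0.007,0.007,0.007])

```text
t: 2.82
eef_pos: [0.5385, 0.0386, 0.127]
tool_rot: [-0.001, 0.717, 0.697, -0.002]
contact_force: [0.2, 0.3, 0.6]
gripper_width: 0.999
```

```bash
python3 - <<'E'
from h import *
plan([.541,.035,.125],-1.5)
c=read_camera('side'); save(c['pixels'][110:300,200:430],'s1.png',3.2)
c=read_camera('top'); save(c['pixels'][110:260,170:375],'t1.png',3)
E
```

```text
t 2.8167 pos [0.5385 0.0386 0.127 ] yaw -1.62 tilt [-0.005 -0.001 -1.   ] | d cm [-0.35  0.26  0.2 ] dist 0.5 twist -0.002 F [0.25 0.25 0.57] w 0.9989905183815221
```

View pics/s1.png

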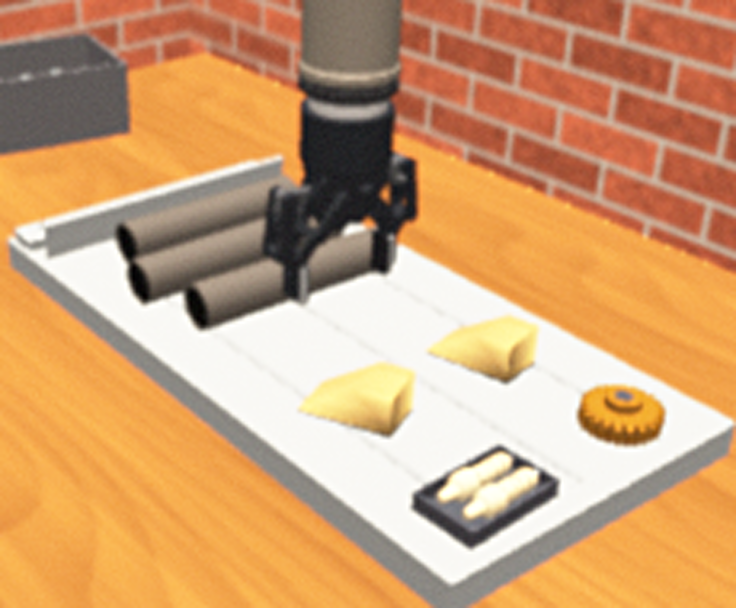

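```bash
python3 - <<'E'
from h import *
c=read_camera('side')
for x,y in((.4885,.0386),(.4885,.03),(.4885,.05)):
  for z in(.05,.06,.07): print(x,y,z,(proj(c,[x,y,z])-[200,110])*3.2)
for x in (.5885,):
  for z in(.05,.06,.07): print(x,.0386,z,(proj(c,[x,.0386,z])-[200,110])*3.2)
E
```

```text
0.4885 0.0386 0.05 [293.29103868 321.45335547]
0.4885 0.0386 0.06 [293.47425699 311.00960213]
0.4885 0.0386 0.07 [293.6593374  300.46257216]
0.4885 0.03 0.05 [299.911488   325.53582652]
0.4885 0.03 0.06 [300.12847087 315.05265689]
0.4885 0.03 0.07 [300.34767643 304.46525207]
0.4885 0.05 0.05 [284.62953431 316.11224636]
0.4885 0.05 0.06 [284.76912387 305.72037402]
0.4885 0.05 0.07 [284.91011509 295.22647566]
0.5885 0.0386 0.05 [381.092498   286.26330529]
0.5885 0.0386 0.06 [381.67735509 276.18087796]
0.5885 0.0386 0.07 [382.26793517 266.00356948]
```

>>> move_arm([
  [-0.2,0.2,1.2],
  [-0.2,0.2,2.4],
  [0.6,0.2,2.4],
  [1.5,0.2,2.4],
  [2.4,0.2,2.4],
], gripper=[1,1,1,1,1], twist=[0,0,0,0,0])

```text
t: 3.38
eef_pos: [0.5427, 0.0646, 0.1059]
tool_rot: [-0.0, 0.717, 0.698, 0.0]
contact_force: [-0.4, -0.3, 0.2]
gripper_width: 1.0
```

```bash
python3 - <<'E'
from h import *
plan([.545,.168,.102],-1.5)
E
```

```text
t 3.3833 pos [0.5427 0.0646 0.1059] yaw -1.53 tilt [-0.  0. -1.] | d cm [10.34 -0.05  0.39] dist 10.3 twist -0.001 F [-0.42 -0.34  0.24] w 0.9997827641582732
```

>>> move_arm([
  [0.5,0,0.1],
  [1,0,0.1],
  [1.5,0,0.1],
  [2,0,0.1],
  [2.5,0,0.1],
], gripper=[1,1,1,1,1], twist=[0,0,0,0,0])

```text
t: 3.8
eef_pos: [0.5434, 0.0888, 0.105]
tool_rot: [0.0, 0.717, 0.697, 0.0]
contact_force: [0.1, 0.1, -0.2]
gripper_width: 1.003
```

>>> move_arm([
  [0.4,0,0],
  [0.8,0,0],
  [1.2,0,0],
  [1.6,0,0],
  [2,0,0],
], gripper=[1,1,1,1,1], twist=[0,0,0,0,0])

```text
t: 4.22
eef_pos: [0.5439, 0.1085, 0.1048]
tool_rot: [0.0, 0.717, 0.697, -0.0]
contact_force: [0.3, -1.2, 1.2]
gripper_width: 0.998
```

```bash
python3 - <<'E'
from h import *
plan([.545,.168,.102],-1.5)
c=read_camera('side'); save(c['pixels'][110:300,200:430],'s2.png',3.2)
E
```

```text
t 4.2167 pos [0.5439 0.1085 0.1048] yaw -1.57 tilt [-0. -0. -1.] | d cm [ 5.95 -0.06  0.28] dist 6.0 twist -0.001 F [ 0.35 -1.15  1.16] w 0.9979291911335157
```

View pics/s2.png

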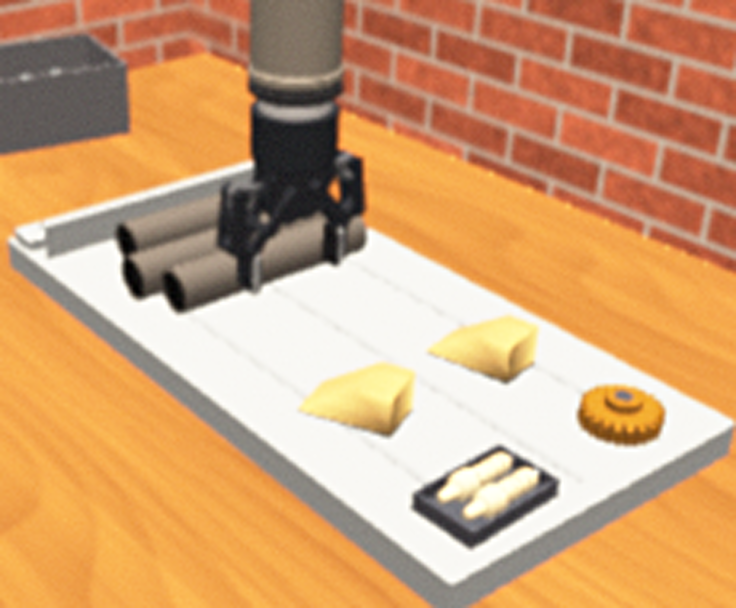

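>>> move_arm([
  [0.3,0,0.1],
  [0.6,0,0.1],
  [0.9,0,0.1],
  [1.2,0,0.1],
  [1.5,0,0.1],
], gripper=[1,1,1,1,1], twist=[0,0,0,0,0])

```text
t: 4.68
eef_pos: [0.5443, 0.1234, 0.1038]
tool_rot: [0.0, 0.717, 0.697, -0.0]
contact_force: [-0.3, -1.1, -0.4]
gripper_width: 0.998
```

>>> move_arm([
  [0.3,0,0],
  [0.6,0,0],
  [0.9,0,0],
  [1.2,0,0],
  [1.5,0,0],
], gripper=[1,1,1,1,1], twist=[0,0,0,0,0])

```text
t: 5.1
eef_pos: [0.5447, 0.1386, 0.1038]
tool_rot: [0.0, 0.717, 0.697, 0.0]
contact_force: [-0.5, -0.9, 1.0]
gripper_width: 0.998
```

>>> move_arm([
  [0.3,0,0],
  [0.6,0,0],
  [0.9,0,0],
  [1.2,0,0],
  [1.5,0,0],
], gripper=[1,1,1,1,1], twist=[0,0,0,0,0])

```text
t: 5.52
eef_pos: [0.5451, 0.1536, 0.1038]
tool_rot: [-0.0, 0.717, 0.698, -0.0]
contact_force: [0.3, -1.2, 0.6]
gripper_width: 1.0
```

```bash
python3 - <<'E'
from h import *
plan([.545,.168,.102],-1.5)
c=read_camera('side'); save(c['pixels'][110:300,200:430],'s3.png',3.2)
c=read_camera('top'); save(c['pixels'][140:245,170:375],'t3.png',3.8)
E
```

```text
t 5.5167 pos [0.5451 0.1536 0.1038] yaw -1.55 tilt [-0.  0. -1.] | d cm [ 1.44 -0.05  0.18] dist 1.5 twist -0.001 F [ 0.27 -1.2   0.62] w 0.9998271712979142
```

View pics/s3.png

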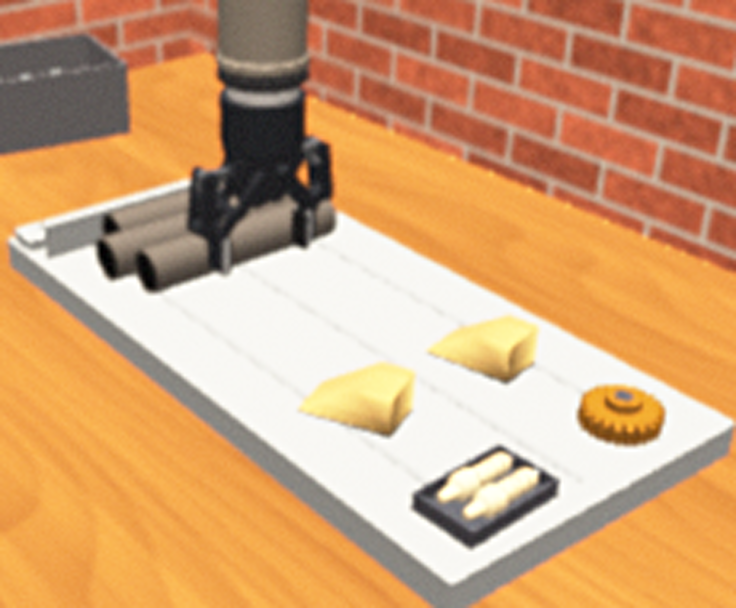

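View pics/t3.png

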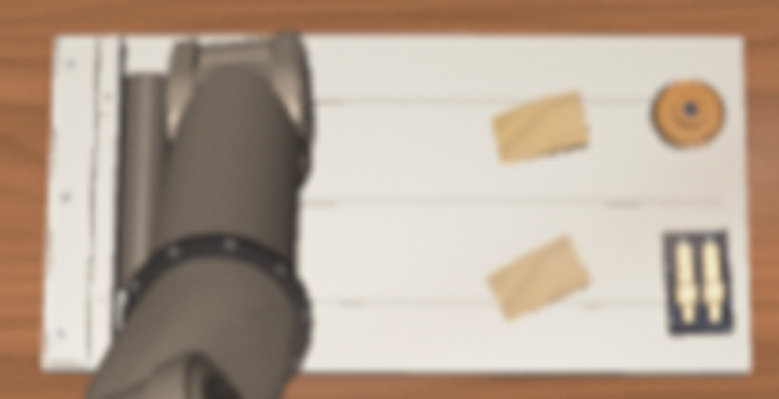

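>>> move_arm([
  [0.1,0,0],
  [0.2,0,0],
  [0.3,0,0],
  [0.4,0,0],
  [0.5,0,0],
], gripper=[1,1,1,1,1], twist=[0,0,0,0,0])

```text
t: 6.03
eef_pos: [0.5453, 0.1584, 0.1038]
tool_rot: [-0.0, 0.717, 0.697, 0.0]
contact_force: [-0.8, 0.0, 0.0]
gripper_width: 1.001
```

>>> move_arm([
  [0.1,0,0],
  [0.2,0,0],
  [0.3,0,0],
  [0.4,0,0],
  [0.5,0,0],
], gripper=[1,1,1,1,1], twist=[0,0,0,0,0])

```text
t: 6.45
eef_pos: [0.5454, 0.1627, 0.1037]
tool_rot: [0.0, 0.717, 0.697, -0.0]
contact_force: [0.4, -3.8, 0.1]
gripper_width: 0.999
```

>>> move_arm([
  [0.1,0,0],
  [0.2,0,0],
  [0.3,0,0],
], gripper=[1,1,1], twist=[0,0,0])

```text
t: 6.7
eef_pos: [0.5454, 0.1663, 0.1037]
tool_rot: [-0.0, 0.717, 0.697, -0.0]
contact_force: [0.2, -3.8, 0.4]
gripper_width: 1.0
```

>>> move_arm([
  [0.08,0,0],
  [0.16,0,0],
  [0.24,0,0],
], gripper=[1,1,1], twist=[0,0,0])

```text
t: 6.95
eef_pos: [0.5455, 0.1688, 0.1037]
tool_rot: [-0.0, 0.717, 0.698, -0.0]
contact_force: [-0.2, -4.1, -1.2]
gripper_width: 1.002
```

>>> move_arm([
  [0.08,0,0],
  [0.16,0,0],
  [0.24,0,0],
], gripper=[1,1,1], twist=[0,0,0])

```text
t: 7.2
eef_pos: [0.5455, 0.1704, 0.1037]
tool_rot: [0.0, 0.717, 0.697, -0.0]
contact_force: [-0.7, -7.3, 1.2]
gripper_width: 1.002
```

>>> move_arm([
  [0.08,0,0],
  [0.16,0,0],
], gripper=[1,1], twist=[0,0])

```text
t: 7.37
eef_pos: [0.5455, 0.1705, 0.1037]
tool_rot: [0.001, 0.717, 0.697, -0.001]
contact_force: [-0.3, -11.3, 2.1]
gripper_width: 1.001
```

>>> move_arm([
  [0.06,0,0],
  [0.1,0,0],
  [0.1,0,0],
], gripper=[1,1,1], twist=[0,0,0])

```text
t: 7.62
eef_pos: [0.5455, 0.1706, 0.1037]
tool_rot: [0.001, 0.717, 0.697, -0.002]
contact_force: [-0.5, -11.1, 1.5]
gripper_width: 1.0
```

```bash
python3 - <<'E'
from h import *
plan([.545,.168,.102],-1.5)
c=read_camera('side'); save(c['pixels'][110:250,200:400],'s4.png',3.8)
E
```

```text
t 7.6167 pos [0.5455 0.1706 0.1037] yaw -1.65 tilt [-0.001 -0.004 -1.   ] | d cm [-0.26 -0.04  0.17] dist 0.3 twist -0.003 F [ -0.46 -11.1    1.53] w 0.9995550651621832
```

View pics/s4.png

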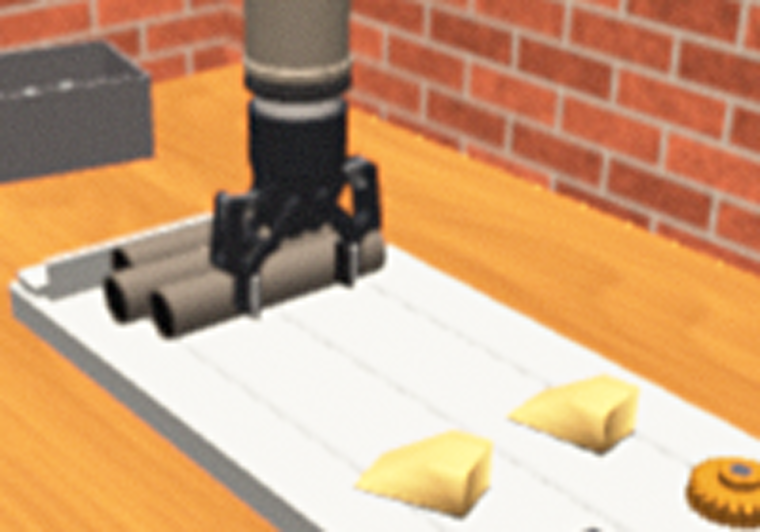

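>>> move_arm([
  [-0.5,0,0],
  [-1.5,0,0],
  [-3,0,0],
  [-6,0,-3],
  [-9,0,-6],
], gripper=[1,1,1,1,1], twist=[0,0,0,0,0])

```text
t: 8.08
eef_pos: [0.5421, 0.0843, 0.1621]
tool_rot: [-0.001, 0.716, 0.698, -0.001]
contact_force: [0.8, -0.3, 1.1]
gripper_width: 0.998
```

```bash
cat > fit.py <<'E'
from h import *
from scipy.optimize import minimize
V=np.array([[-40,s*22.5,z] for s in(-1,1) for z in(0,36)]+[[-11,s*22.5,36] for s in(-1,1)]+[[40,s*22.5,0] for s in(-1,1)])/1000
S=4
def sil(c,x,y,a,off,shape):
    ca,sa=np.cos(a),np.sin(a)
    P=np.c_[x+ca*V[:,0]-sa*V[:,1],y+sa*V[:,0]+ca*V[:,1],V[:,2]+.03]
    uv=np.array([proj(c,p) for p in P]); h=cv2.convexHull(((uv-off+0.5)*S*16-8).astype(np.int32)) 
    m=np.zeros((shape[0]*S,shape[1]*S),np.uint8); cv2.fillConvexPoly(m,h,1,shift=4); return m
def fit(views,g):
    """views: list of (cam,off,mask)"""
    def cost(p):
        s=0
        for c,off,m in views:
            M=cv2.resize(m.astype(np.float32),None,fx=S,fy=S,interpolation=cv2.INTER_LINEAR)
            r=sil(c,p[0]/100,p[1]/100,p[2]/10,off,m.shape); s+=np.abs(M-r).sum()/m.sum()/S/S
        return s
    best=None
    for da in(-1.5,0,1.5):
        r=minimize(cost,[g[0]*100,g[1]*100,g[2]*10+da],method='Nelder-Mead',options=dict(initial_simplex=[[g[0]*100,g[1]*100,g[2]*10+da],[g[0]*100+1,g[1]*100,g[2]*10+da],[g[0]*100,g[1]*100+1,g[2]*10+da],[g[0]*100,g[1]*100,g[2]*10+da+1]],xatol=.005,fatol=1e-4))
        if best is None or r.fun<best.fun: best=r
    p=best.x; return p[0]/100,p[1]/100,np.degrees(p[2]/10),best.fun
def cmask(c,X,half=32):
    u=proj(c,X).round().astype(int); off=u-half; im=c['pixels'][off[1]:off[1]+2*half,off[0]:off[0]+2*half].astype(float)
    sat=(im.max(2)-im.min(2))/np.maximum(im.max(2),1)
    m=((sat>.2)&(im[:,:,0]>110)).astype(np.uint8)
    n,l,st,ce=cv2.connectedComponentsWithStats(m)
    k=1+np.argmin(np.linalg.norm(ce[1:]-half,axis=1)+1e3*(st[1:,4]<60)); return off,(l==k)
E
python3 - <<'E'
from fit import *
ct=read_camera('top'); cs=read_camera('side'); np.save('ct.npy',ct);np.save('cs.npy',cs)
for g in((.593,-.071,1.75),(.46,-.071,2.0)):
    vt,vs=[(c,)+cmask(c,(g[0],g[1],.045)) for c in(ct,cs)]
    print([v[2].sum() for v in(vt,vs)])
    for v in([vt],[vs],[vt,vs]): print(np.round(fit(v,g),4))
save(ct['pixels'][140:245,170:375],'t4.png',3.8)
plan([.545,.168,.102],-1.5)
E
```

```text
[np.int64(351), np.int64(457)]
[ 5.971000e-01 -7.320000e-02  1.003739e+02  9.990000e-02]
[ 5.95200e-01 -7.13000e-02  9.81535e+01  9.85000e-02]
[ 5.9640e-01 -7.2400e-02  9.9547e+01  2.1410e-01]
[np.int64(339), np.int64(548)]
[ 4.633000e-01 -6.660000e-02  1.128081e+02  1.263000e-01]
[ 4.614000e-01 -6.610000e-02  1.111556e+02  8.830000e-02]
[ 4.62900e-01 -6.63000e-02  1.13222e+02  2.24600e-01]
t 8.1833 pos [0.5455 0.0784 0.1669] yaw -2.03 tilt [ 0.007 -0.    -1.   ] | d cm [ 8.95 -0.41  6.49] dist 11.1 twist -0.009 F [-0.02 -0.21 -0.55] w 1.0016134319581738
```

View pics/t4.png

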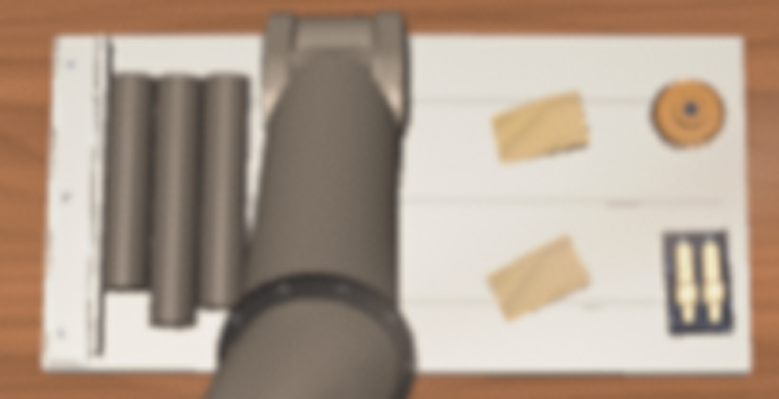

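```bash
python3 - <<'E'
from h import *
plan([.600,-.097,.165],9.5)
E
```

```text
t 8.1833 pos [0.5455 0.0784 0.1669] yaw -2.03 tilt [ 0.007 -0.    -1.   ] | d cm [-17.34   6.06   0.23] dist 18.4 twist -0.201 F [-0.02 -0.21 -0.55] w 1.0016134319581738
```

>>> move_arm([
  [-3.5,1.2,0],
  [-7,2.4,0],
  [-10.5,3.6,0],
  [-14,4.9,0],
  [-17.3,6.1,0],
], gripper=[1,1,1,1,1], twist=[-0.04,-0.08,-0.12,-0.16,-0.2])

```text
t: 8.6
eef_pos: [0.5999, -0.0918, 0.1626]
tool_rot: [0.0, 0.643, 0.766, 0.0]
contact_force: [1.0, -0.2, -0.6]
gripper_width: 1.0
```

>>> move_arm([
  [0,0,0],
], gripper=[1], twist=[0])

```text
t: 8.68
eef_pos: [0.6006, -0.0993, 0.1635]
tool_rot: [0.003, 0.646, 0.763, -0.001]
contact_force: [0.3, -1.2, 0.1]
gripper_width: 1.003
```

```bash
python3 - <<'E'
from h import *
plan([.600,-.097,.106],9.5)
E
```

```text
t 8.6833 pos [ 0.6006 -0.0993  0.1635] yaw 9.45 tilt [ 0.003 -0.005 -1.   ] | d cm [ 0.26 -0.03  5.75] dist 5.8 twist -0.001 F [ 0.33 -1.23  0.06] w 1.0027853967059817
```

>>> move_arm([
  [0.1,0,2.5],
  [0.1,0,4.5],
  [0.1,0,5.7],
  [0.1,0,5.7],
], gripper=[1,1,1,1], twist=[0,0,0,0])

```text
t: 9.02
eef_pos: [0.5976, -0.0883, 0.103]
tool_rot: [-0.002, 0.643, 0.766, -0.001]
contact_force: [0.2, -0.6, 0.2]
gripper_width: 0.997
```

```bash
python3 - <<'E'
from h import *
plan([.600,-.097,.106],9.5)
c=read_camera('side'); save(c['pixels'][130:300,260:440],'s5.png',3.5)
E
```

```text
t 9.0167 pos [ 0.5976 -0.0883  0.103 ] yaw 9.92 tilt [-0.005  0.001 -1.   ] | d cm [-0.9   0.09 -0.3 ] dist 1.0 twist 0.007 F [ 0.21 -0.59  0.16] w 0.996770059404264
```

View pics/s5.png

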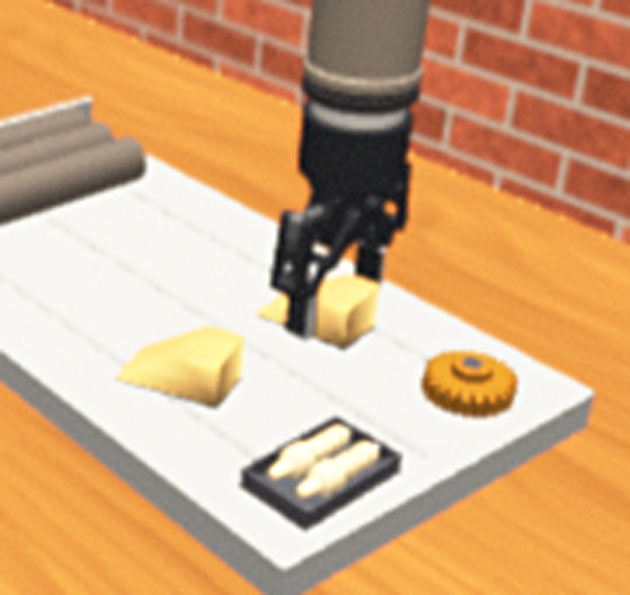

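>>> move_arm([
  [-0.5,0,-0.2],
  [-0.5,0,-0.2],
], gripper=[1,1], twist=[0,0])

```text
t: 9.23
eef_pos: [0.6013, -0.095, 0.1093]
tool_rot: [0.001, 0.644, 0.765, 0.001]
contact_force: [0.2, -0.1, 0.0]
gripper_width: 1.0
```

```bash
python3 - <<'E'
from h import *
plan([.600,-.097,.106],9.5)
E
```

```text
t 9.2333 pos [ 0.6013 -0.095   0.1093] yaw 9.87 tilt [ 0.003 -0.001 -1.   ] | d cm [-0.18 -0.16  0.33] dist 0.4 twist 0.006 F [ 0.22 -0.15  0.04] w 0.9997427657416078
```

Good; close on the heel.

>>> move_arm([
  [-0.2,-0.1,0.2],
  [-0.2,-0.1,0.2],
  [-0.2,-0.1,0.2],
  [-0.2,-0.1,0.2],
  [-0.2,-0.1,0.2],
], gripper=[0.6,0.4,0.3,0.3,0.3], twist=[0,0,0,0,0], squeeze=30)

```text
t: 9.65
eef_pos: [0.5999, -0.0959, 0.1062]
tool_rot: [0.0, 0.643, 0.766, 0.0]
contact_force: [-0.4, -0.8, 4.9]
gripper_width: 0.525
```

>>> move_arm([
  [0,0,0],
  [0,0,0],
  [0,0,0],
], gripper=[0.3,0.3,0.3], twist=[0,0,0])

```text
t: 9.9
eef_pos: [0.5999, -0.0959, 0.1062]
tool_rot: [0.0, 0.643, 0.766, 0.0]
contact_force: [-0.7, 0.2, 6.7]
gripper_width: 0.527
```

```bash
python3 - <<'E'
from h import *
plan([.600,-.097,.106],9.5)
c=read_camera('side'); save(c['pixels'][130:300,260:440],'s6.png',3.5)
E
```

```text
t 9.9 pos [ 0.5999 -0.0959  0.1062] yaw 9.91 tilt [ 0.001  0.    -1.   ] | d cm [-0.11 -0.01  0.02] dist 0.1 twist 0.007 F [-0.72  0.2   6.71] w 0.5273607103569923
```

View pics/s6.png

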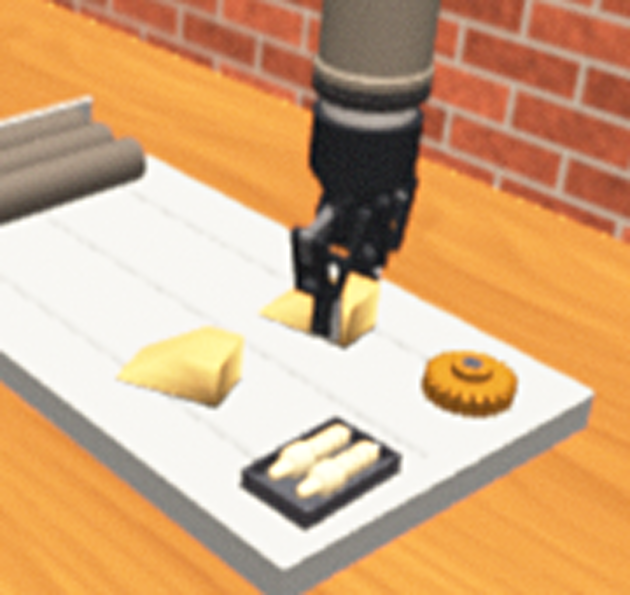

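>>> move_arm([
  [0,0,-1],
  [0,0,-2],
], gripper=[0.3,0.3], twist=[0,0])

```text
t: 10.12
eef_pos: [0.599, -0.0957, 0.1257]
tool_rot: [-0.001, 0.643, 0.766, -0.001]
contact_force: [-0.3, 0.7, -0.3]
gripper_width: 0.525
```

```bash
python3 - <<'E'
from h import *
ct=np.load('ct.npy',allow_pickle=True).item()
f=lambda u,v,z:unproj(ct,(170+(u+.5)/3.8-.5,140+(v+.5)/3.8-.5),z)
print('b ends',f(230,74,.051),f(215,307,.051)); print('a',f(131,73,.051),f(124,290,.051)); print('c',f(178,75,.051),f(173,325,.051))
for a in [(55,37),(743,37),(42,371),(751,372)]: print('deck corner',f(*a,.03))
plan([.605,.110,.125],-1.5)
read_camera('side')
for q in('chock_1','tube_a'):
  for d in spot_point(q,'side'): print(q,round(d['p'],2),np.round(d['centre'],3))
E
```

```text
b ends [0.65057682 0.19651808 0.051     ] [0.44401194 0.21035207 0.051     ]
a [0.65393621 0.28419862 0.051     ] [0.46057275 0.28927853 0.051     ]
c [0.65093324 0.24249234 0.051     ] [0.42917894 0.24671223 0.051     ]
deck corner [0.69527098 0.35689926 0.03      ]
deck corner [ 0.67989049 -0.26017085  0.03      ]
deck corner [0.39393691 0.36478213 0.03      ]
deck corner [ 0.37944401 -0.25160165  0.03      ]
t 10.1167 pos [ 0.599  -0.0957  0.1257] yaw 9.92 tilt [-0.002  0.    -1.   ] | d cm [20.16  4.13  0.07] dist 20.6 twist 0.199 F [-0.3   0.67 -0.27] w 0.5254083086438687
chock_1 0.66 [ 0.466 -0.069  0.029]
chock_1 0.65 [ 0.593 -0.072  0.049]
chock_1 0.2 [0.545 0.204 0.048]
tube_a 0.91 [0.553 0.286 0.053]
tube_a 0.84 [0.535 0.245 0.05 ]
tube_a 0.84 [ 0.234 -0.27   0.021]
tube_a 0.63 [0.543 0.199 0.051]
tube_a 0.63 [0.231 0.296 0.019]
```

>>> move_arm([
  [3.5,0.8,0],
  [7,1.6,0],
  [10.5,2.4,0],
  [14,3.2,0],
  [17,3.9,0],
], gripper=[0.3,0.3,0.3,0.3,0.3], twist=[0.05,0.1,0.15,0.2,0.2])

```text
t: 10.68
eef_pos: [0.6084, 0.0814, 0.1254]
tool_rot: [-0.0, 0.717, 0.697, 0.0]
contact_force: [-0.4, 0.8, -0.6]
gripper_width: 0.526
```

>>> move_arm([
  [1,0.1,0],
  [2,0.2,0],
  [2,0.2,0],
], gripper=[0.3,0.3,0.3], twist=[0,0,0])

```text
t: 10.93
eef_pos: [0.6113, 0.1006, 0.1254]
tool_rot: [-0.0, 0.716, 0.699, 0.0]
contact_force: [0.4, -0.5, -0.1]
gripper_width: 0.529
```

```bash
python3 - <<'E'
from h import *
plan([.607,.110,.109],-1.5)
c=read_camera('side'); save(c['pixels'][110:270,220:420],'s7.png',3.8)
c=read_camera('top'); save(c['pixels'][140:245,170:375],'t7.png',3.8)
E
```

```text
t 10.9333 pos [0.6113 0.1006 0.1254] yaw -1.37 tilt [-0.     0.001 -1.   ] | d cm [ 0.93 -0.45  1.64] dist 1.9 twist 0.002 F [ 0.36 -0.52 -0.05] w 0.5285847633541485
```

View pics/s7.png

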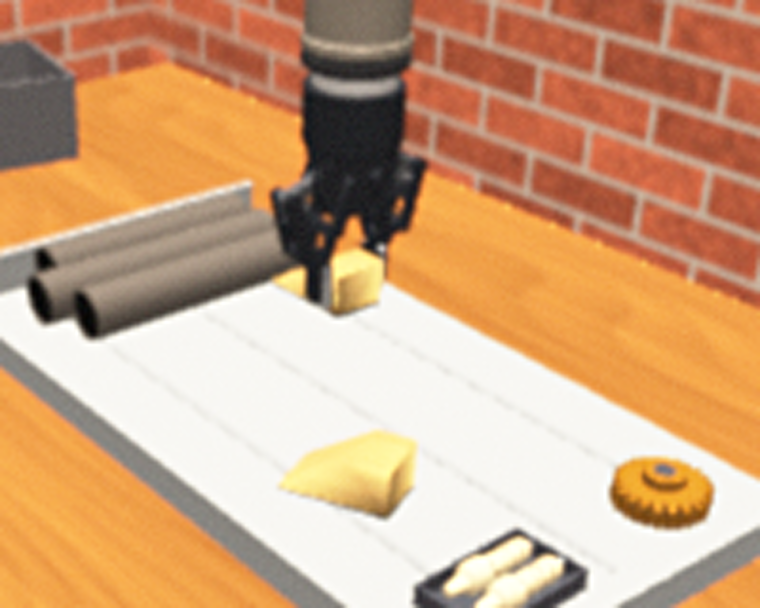

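View pics/t7.png

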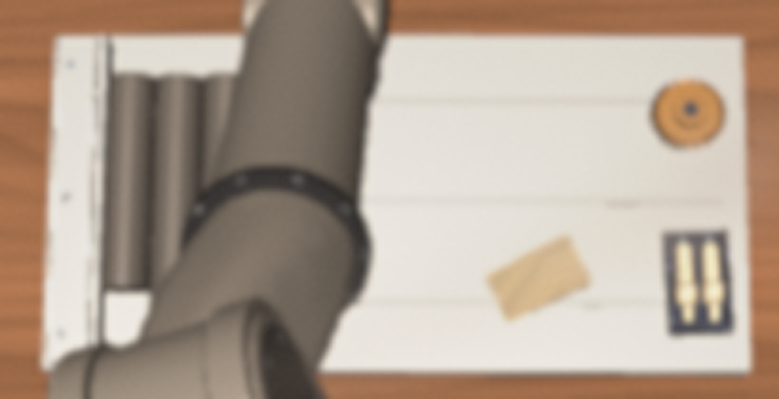

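>>> move_arm([
  [0.4,-0.2,0.8],
  [0.8,-0.4,1.4],
  [0.8,-0.4,1.6],
  [0.8,-0.4,1.7],
], gripper=[0.3,0.3,0.3,0.3], twist=[0,0,0,0])

```text
t: 11.37
eef_pos: [0.6068, 0.106, 0.1077]
tool_rot: [-0.001, 0.717, 0.697, -0.001]
contact_force: [-0.3, -0.7, -1.4]
gripper_width: 0.526
```

>>> move_arm([
  [0,0,0],
  [0,0,0],
], gripper=[0.3,0.3], twist=[0,0])

```text
t: 11.53
eef_pos: [0.6077, 0.1059, 0.1087]
tool_rot: [0.0, 0.717, 0.697, -0.0]
contact_force: [0.0, 0.5, -0.9]
gripper_width: 0.521
```

>>> move_arm([
  [0,0,0.1],
  [0,0,0.2],
  [0,0,0.2],
], gripper=[0.3,0.3,0.3], twist=[0,0,0])

```text
t: 11.78
eef_pos: [0.6076, 0.1063, 0.1067]
tool_rot: [0.0, 0.717, 0.697, 0.0]
contact_force: [0.4, 0.3, -0.5]
gripper_width: 0.52
```

>>> move_arm([
  [0,0,0.06],
  [0,0,0.06],
], gripper=[0.3,0.3], twist=[0,0])

```text
t: 11.95
eef_pos: [0.6076, 0.1063, 0.1063]
tool_rot: [0.0, 0.717, 0.697, 0.0]
contact_force: [0.3, 0.1, 0.0]
gripper_width: 0.522
```

>>> move_arm([
  [0,0,0.05],
  [0,0,0.05],
], gripper=[0.3,0.3], twist=[0,0])

```text
t: 12.12
eef_pos: [0.6076, 0.1063, 0.1062]
tool_rot: [-0.0, 0.717, 0.697, 0.0]
contact_force: [-2.1, -0.4, 5.3]
gripper_width: 0.525
```

>>> move_arm([
  [0,0,0.05],
  [0,0,0.05],
], gripper=[0.3,0.3], twist=[0,0])

```text
t: 12.28
eef_pos: [0.6077, 0.1063, 0.1062]
tool_rot: [-0.0, 0.717, 0.697, 0.0]
contact_force: [-3.7, -0.6, 9.8]
gripper_width: 0.524
```

>>> move_arm([
  [0,0,-0.1],
  [0.4,0,-0.1],
  [0.8,0,-0.1],
  [1.2,0,-0.1],
  [1.5,0,-0.1],
], gripper=[0.3,0.3,0.3,0.3,0.3], twist=[0,0,0,0,0])

```text
t: 12.7
eef_pos: [0.6083, 0.122, 0.1063]
tool_rot: [0.0, 0.716, 0.698, 0.0]
contact_force: [0.6, -1.7, 3.2]
gripper_width: 0.527
```

>>> move_arm([
  [0.1,0,0],
  [0.2,0,0],
  [0.3,0,0],
], gripper=[0.3,0.3,0.3], twist=[0,0,0])

```text
t: 12.95
eef_pos: [0.6082, 0.1241, 0.1062]
tool_rot: [0.0, 0.717, 0.697, 0.0]
contact_force: [-0.1, -2.1, 3.1]
gripper_width: 0.523
```

```bash
python3 - <<'E'
from h import *
c=read_camera('side'); save(c['pixels'][130:230,220:350],'s8.png',5.8)
E
```

```text
(no output)
```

View pics/s8.png

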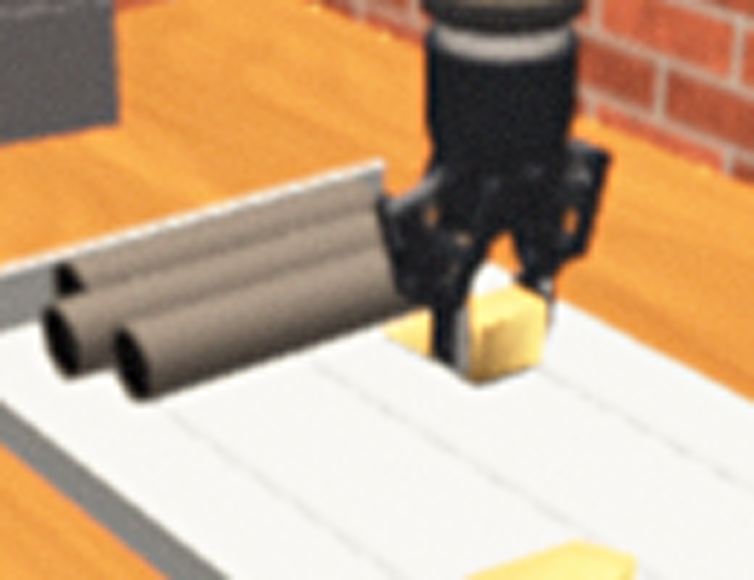

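>>> move_arm([
  [0.08,0,-0.02],
  [0.16,0,-0.02],
  [0.2,0,-0.02],
], gripper=[0.3,0.3,0.3], twist=[0,0,0])

```text
t: 13.25
eef_pos: [0.608, 0.1264, 0.1063]
tool_rot: [-0.0, 0.717, 0.697, -0.0]
contact_force: [-0.7, -1.2, 2.7]
gripper_width: 0.525
```

>>> move_arm([
  [0.05,0,0],
  [0.1,0,0],
  [0.15,0,0],
], gripper=[0.3,0.3,0.3], twist=[0,0,0])

```text
t: 13.5
eef_pos: [0.6081, 0.1279, 0.1062]
tool_rot: [-0.0, 0.717, 0.697, -0.0]
contact_force: [-0.0, -1.9, 1.6]
gripper_width: 0.519
```

>>> move_arm([
  [0.05,0,0],
  [0.1,0,0],
  [0.15,0,0],
], gripper=[0.3,0.3,0.3], twist=[0,0,0])

```text
t: 13.75
eef_pos: [0.6081, 0.1294, 0.1062]
tool_rot: [-0.0, 0.717, 0.698, -0.0]
contact_force: [0.2, -1.3, 3.0]
gripper_width: 0.521
```

>>> move_arm([
  [0.04,0,0],
  [0.08,0,0],
  [0.1,0,0],
], gripper=[0.3,0.3,0.3], twist=[0,0,0])

```text
t: 14.0
eef_pos: [0.6081, 0.1298, 0.1063]
tool_rot: [0.0, 0.717, 0.697, -0.0]
contact_force: [-0.4, -3.1, 2.1]
gripper_width: 0.522
```

>>> move_arm([
  [0.03,0,0],
  [0.05,0,0],
  [0.05,0,0],
], gripper=[0.3,0.3,0.3], twist=[0,0,0])

```text
t: 14.25
eef_pos: [0.6081, 0.1301, 0.1063]
tool_rot: [0.0, 0.717, 0.697, -0.0]
contact_force: [-1.3, -4.8, 2.7]
gripper_width: 0.521
```

>>> move_arm([
  [0.02,0,0],
  [0.05,0,0],
  [0.05,0,0],
], gripper=[0.3,0.3,0.3], twist=[0,0,0])

```text
t: 14.5
eef_pos: [0.6082, 0.1307, 0.1063]
tool_rot: [0.0, 0.717, 0.697, -0.0]
contact_force: [-0.7, -5.6, 1.1]
gripper_width: 0.522
```

```bash
python3 - <<'E'
from h import *
plan([.607,.110,.109],-1.5)
c=read_camera('side'); save(c['pixels'][130:230,220:350],'s9.png',5.8)
E
```

```text
t 14.5 pos [0.6082 0.1307 0.1063] yaw -1.57 tilt [-0.    -0.001 -1.   ] | d cm [-2.07 -0.06 -0.27] dist 2.1 twist -0.001 F [-0.74 -5.59  1.06] w 0.5223566507929926
```

View pics/s9.png

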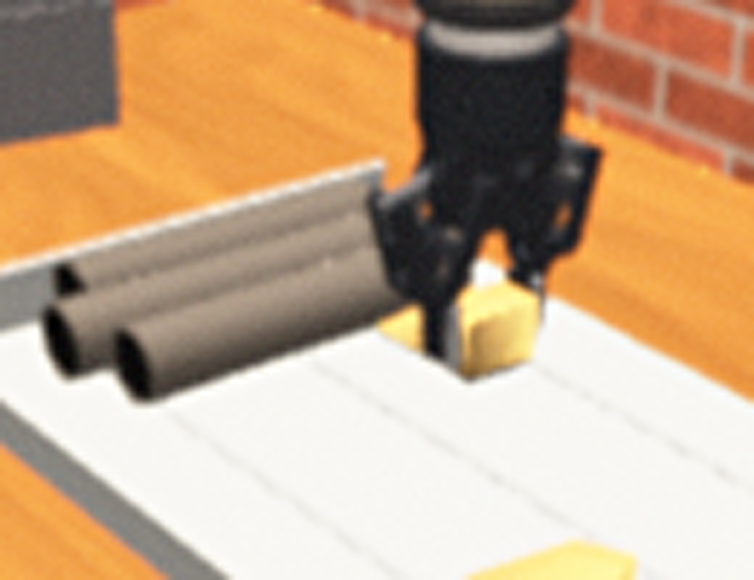

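>>> move_arm([
  [-0.04,0,0],
  [-0.04,0,0],
  [-0.04,0,0],
  [-0.04,0,0],
  [-0.04,0,0],
], gripper=[0.3,0.56,0.6,0.65,0.7], twist=[0,0,0,0,0])

```text
t: 14.97
eef_pos: [0.6081, 0.132, 0.1062]
tool_rot: [-0.0, 0.716, 0.698, 0.0]
contact_force: [0.2, 0.7, -0.3]
gripper_width: 0.702
```

>>> move_arm([
  [0,0,0],
  [0,0,0],
], gripper=[0.7,0.7], twist=[0,0])

```text
t: 15.13
eef_pos: [0.6082, 0.1313, 0.1063]
tool_rot: [-0.0, 0.716, 0.698, 0.0]
contact_force: [0.5, 0.7, 0.5]
gripper_width: 0.698
```

```bash
python3 - <<'E'
from h import *
plan([.607,.110,.19],-1.5)
c=read_camera('side'); save(c['pixels'][130:230,220:350],'s10.png',5.8)
E
```

```text
t 15.1333 pos [0.6082 0.1313 0.1063] yaw -1.53 tilt [-0.  0. -1.] | d cm [-2.13 -0.06 -8.37] dist 8.6 twist -0.0 F [0.53 0.71 0.52] w 0.697571323658824
```

View pics/s10.png

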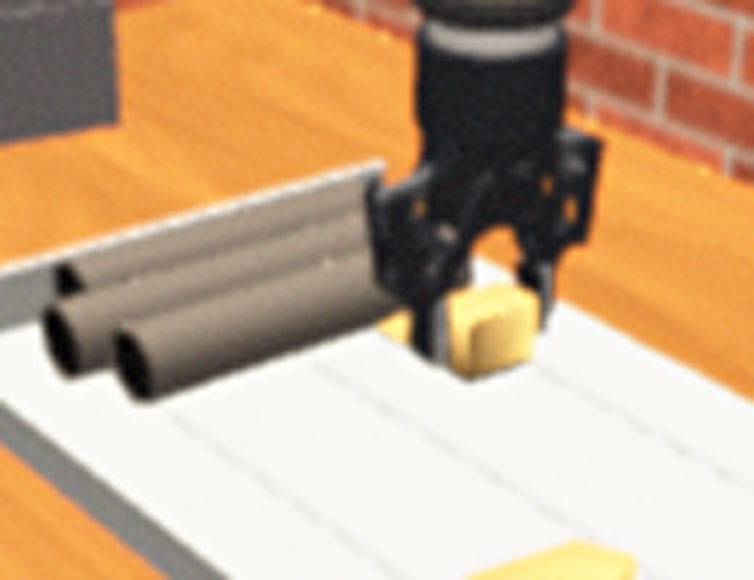

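>>> move_arm([
  [0,0,-1],
  [0,0,-3],
  [0,0,-6],
  [-3,-1.5,-8],
  [-7,-4,-8],
], gripper=[0.7,0.7,0.7,1,1], twist=[0,0,0,-0.1,-0.2])

```text
t: 15.6
eef_pos: [0.5733, 0.0691, 0.1912]
tool_rot: [0.003, 0.64, 0.769, 0.004]
contact_force: [1.0, -2.3, 0.9]
gripper_width: 0.955
```

```bash
python3 - <<'E'
from h import *
plan([.472,-.089,.165],23)
E
```

```text
t 15.6 pos [0.5733 0.0691 0.1912] yaw 10.46 tilt [ 0.01   0.003 -1.   ] | d cm [-13.71 -12.86   2.48] dist 19.0 twist -0.219 F [ 1.01 -2.28  0.89] w 0.9550288310203908
```

>>> move_arm([
  [-2.7,-2.6,0.4],
  [-5.4,-5.2,0.8],
  [-8.1,-7.8,1.2],
  [-10.8,-10.4,1.6],
  [-13.4,-12.7,2],
], gripper=[1,1,1,1,1], twist=[-0.05,-0.1,-0.15,-0.2,-0.22])

```text
t: 16.02
eef_pos: [0.4658, -0.0888, 0.167]
tool_rot: [0.0, 0.555, 0.832, 0.0]
contact_force: [0.3, 0.5, -0.0]
gripper_width: 1.003
```

>>> move_arm([
  [0,0,0],
  [0,0,0],
  [0,0,0],
], gripper=[1,1,1], twist=[0,0,0])

```text
t: 16.27
eef_pos: [0.4681, -0.087, 0.167]
tool_rot: [0.001, 0.556, 0.831, 0.001]
contact_force: [-0.2, 0.2, 1.0]
gripper_width: 0.999
```

```bash
python3 - <<'E'
from fit import *
plan([.472,-.089,.1062],23)
c=read_camera('side'); save(c['pixels'][110:270,220:420],'s11.png',3.8)
c=read_camera('top'); save(c['pixels'][140:245,170:375],'t11.png',3.8)
E
```

```text
t 16.2667 pos [ 0.4681 -0.087   0.167 ] yaw 22.48 tilt [ 0.002  0.    -1.   ] | d cm [-0.33  0.28  6.08] dist 6.1 twist -0.009 F [-0.24  0.21  1.03] w 0.9993879647017525
```

View pics/s11.png

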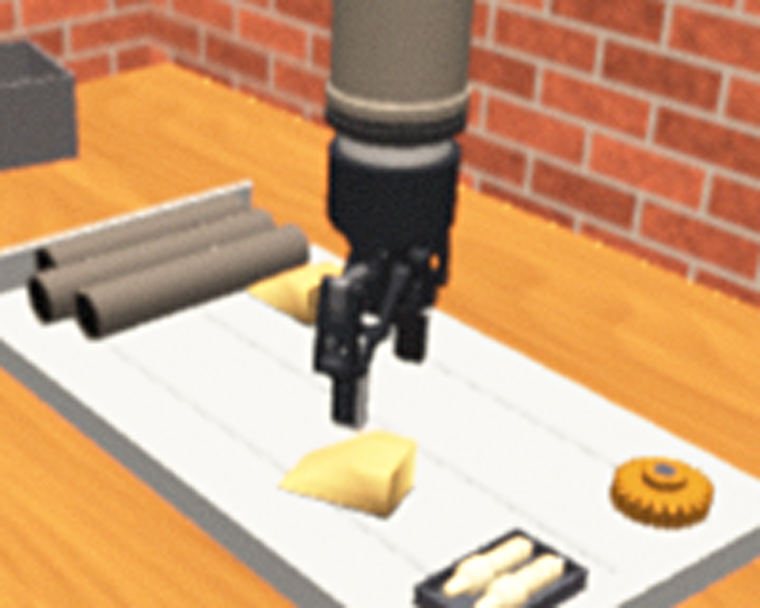

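View pics/t11.png

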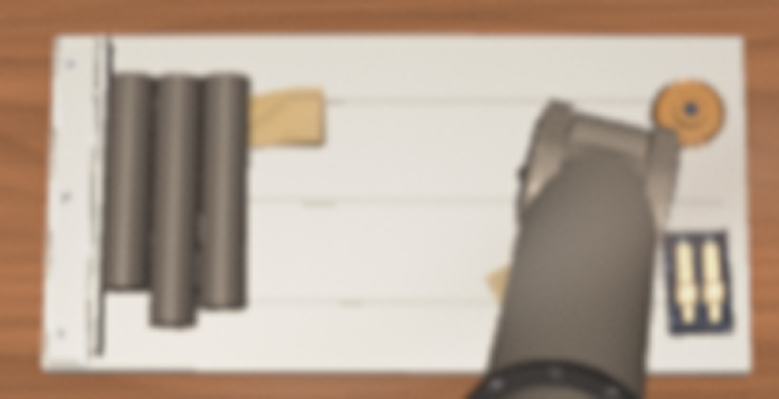

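>>> move_arm([
  [-0.2,0.2,2],
  [-0.3,0.3,4],
  [-0.3,0.3,5.2],
  [-0.3,0.3,5.8],
  [-0.3,0.3,5.8],
], gripper=[1,1,1,1,1], twist=[0,0,0,0,0])

```text
t: 16.78
eef_pos: [0.4712, -0.0878, 0.1073]
tool_rot: [-0.001, 0.555, 0.832, -0.0]
contact_force: [-0.8, 0.3, -0.6]
gripper_width: 1.0
```

>>> move_arm([
  [0,0,0],
  [0,0,0],
], gripper=[1,1], twist=[0,0])

```text
t: 16.95
eef_pos: [0.4719, -0.0886, 0.109]
tool_rot: [0.001, 0.555, 0.832, 0.0]
contact_force: [-0.5, -0.3, 0.3]
gripper_width: 1.002
```

```bash
python3 - <<'E'
from fit import *
plan([.472,-.089,.1065],23)
c=read_camera('side'); save(c['pixels'][160:280,240:400],'s12.png',4.8)
E
```

```text
t 16.95 pos [ 0.4719 -0.0886  0.109 ] yaw 22.55 tilt [ 0.001 -0.    -1.   ] | d cm [-0.04 -0.01  0.25] dist 0.3 twist -0.008 F [-0.45 -0.25  0.33] w 1.0020430903151742
```

View pics/s12.png

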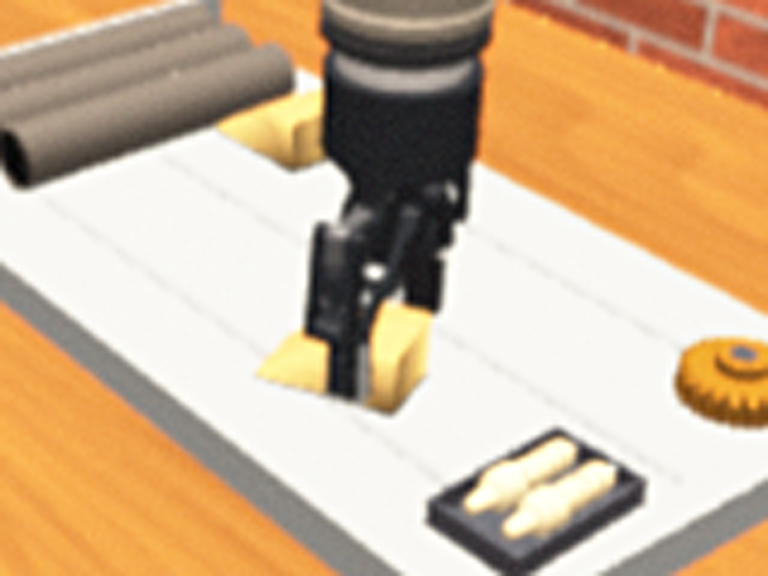

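Fingers straddle the heel. Close.

>>> move_arm([
  [0,0,0.2],
  [0,0,0.2],
  [0,0,0.2],
  [0,0,0.2],
  [0,0,0.2],
], gripper=[0.6,0.4,0.3,0.3,0.3], twist=[0,0,0,0,0], squeeze=30)

```text
t: 17.42
eef_pos: [0.4714, -0.0889, 0.1067]
tool_rot: [0.0, 0.555, 0.832, 0.0]
contact_force: [-1.0, 0.1, 5.2]
gripper_width: 0.523
```

>>> move_arm([
  [0,0,0],
  [0,0,0],
  [0,0,0],
], gripper=[0.3,0.3,0.3], twist=[0,0,0])

```text
t: 17.67
eef_pos: [0.4714, -0.0889, 0.1067]
tool_rot: [0.0, 0.555, 0.832, 0.0]
contact_force: [-0.8, 1.4, 6.2]
gripper_width: 0.523
```

>>> move_arm([
  [0,0,-1],
  [0,0,-2],
  [0,0,-2],
], gripper=[0.3,0.3,0.3], twist=[0,0,0])

```text
t: 17.92
eef_pos: [0.4721, -0.0891, 0.1282]
tool_rot: [0.001, 0.556, 0.831, 0.001]
contact_force: [-0.2, 0.3, -1.0]
gripper_width: 0.525
```

```bash
python3 - <<'E'
from fit import *
plan([.487,.105,.125],-1.5)
c=read_camera('side'); save(c['pixels'][160:280,240:400],'s13.png',4.8)
E
```

```text
t 17.9167 pos [ 0.4721 -0.0891  0.1282] yaw 22.49 tilt [ 0.003 -0.    -1.   ] | d cm [17.37  8.8   0.32] dist 19.5 twist 0.419 F [-0.19  0.27 -0.99] w 0.5251599490743979
```

View pics/s13.png

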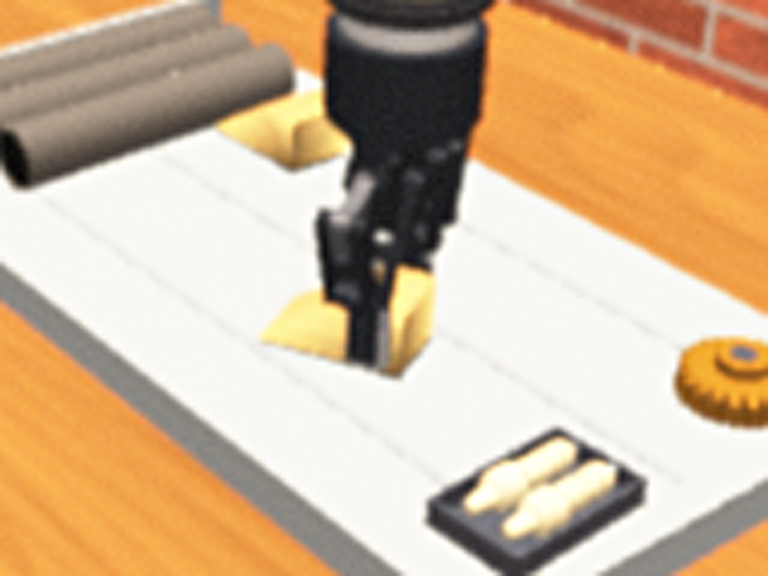

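>>> move_arm([
  [3.2,1.6,0],
  [6.4,3.2,0],
  [9.6,4.8,0],
  [12.8,6.4,0],
  [15.5,7.8,0],
], gripper=[0.3,0.3,0.3,0.3,0.3], twist=[0.1,0.2,0.3,0.4,0.42])

```text
t: 18.38
eef_pos: [0.4837, 0.0869, 0.1263]
tool_rot: [-0.0, 0.718, 0.696, 0.0]
contact_force: [0.3, 0.3, -1.8]
gripper_width: 0.527
```

>>> move_arm([
  [0.8,0,0],
  [1.6,0,0],
  [1.6,0,0],
], gripper=[0.3,0.3,0.3], twist=[0,0,0])

```text
t: 18.63
eef_pos: [0.4842, 0.1016, 0.1262]
tool_rot: [-0.0, 0.716, 0.699, 0.0]
contact_force: [0.1, 0.7, -0.3]
gripper_width: 0.52
```

```bash
python3 - <<'E'
from fit import *
plan([.487,.110,.1085],-1.5)
c=read_camera('side'); save(c['pixels'][120:240,220:380],'s14.png',4.8)
E
```

```text
t 18.6333 pos [0.4842 0.1016 0.1262] yaw -1.39 tilt [-0.  0. -1.] | d cm [0.85 0.26 1.77] dist 2.0 twist 0.002 F [ 0.07  0.73 -0.26] w 0.519554349098535
```

View pics/s14.png

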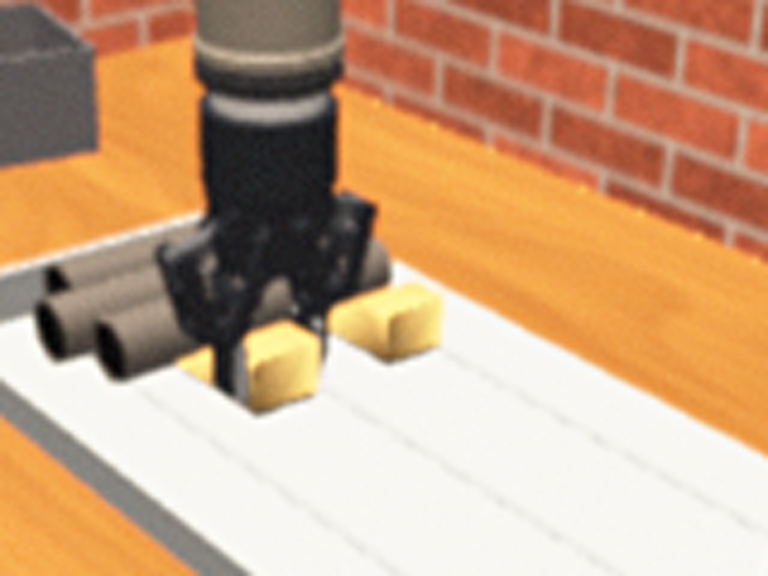

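>>> move_arm([
  [0,0,0.8],
  [0.3,0,1.5],
  [0.5,0,1.8],
  [0.5,0,1.85],
  [0.5,0,1.85],
], gripper=[0.3,0.3,0.3,0.3,0.3], twist=[0,0,0,0,0])

```text
t: 19.1
eef_pos: [0.4843, 0.1046, 0.1073]
tool_rot: [-0.0, 0.717, 0.697, -0.0]
contact_force: [-0.6, -1.0, -1.2]
gripper_width: 0.529
```

>>> move_arm([
  [0,0,0.06],
  [0,0,0.06],
], gripper=[0.3,0.3], twist=[0,0])

```text
t: 19.27
eef_pos: [0.4846, 0.105, 0.1073]
tool_rot: [0.0, 0.717, 0.697, 0.0]
contact_force: [0.5, -0.5, -0.5]
gripper_width: 0.526
```

>>> move_arm([
  [0,0,0.05],
  [0,0,0.05],
], gripper=[0.3,0.3], twist=[0,0])

```text
t: 19.43
eef_pos: [0.4846, 0.1052, 0.1068]
tool_rot: [0.0, 0.717, 0.698, 0.0]
contact_force: [-0.9, -0.1, -1.3]
gripper_width: 0.524
```

>>> move_arm([
  [0,0,0.04],
  [0,0,0.04],
], gripper=[0.3,0.3], twist=[0,0])

```text
t: 19.6
eef_pos: [0.4846, 0.1052, 0.1067]
tool_rot: [-0.0, 0.717, 0.697, 0.0]
contact_force: [-2.1, -0.1, 4.1]
gripper_width: 0.524
```

>>> move_arm([
  [0,0,0.02],
  [0,0,0.02],
], gripper=[0.3,0.3], twist=[0,0])

```text
t: 19.77
eef_pos: [0.4846, 0.1052, 0.1067]
tool_rot: [-0.0, 0.717, 0.697, 0.0]
contact_force: [-1.9, -0.7, 7.9]
gripper_width: 0.524
```

>>> move_arm([
  [0,0,-0.05],
  [0.4,0,-0.05],
  [0.8,0,-0.05],
  [1.2,0,-0.05],
  [1.6,0,-0.05],
], gripper=[0.3,0.3,0.3,0.3,0.3], twist=[0,0,0,0,0])

```text
t: 20.18
eef_pos: [0.4851, 0.1217, 0.1067]
tool_rot: [0.0, 0.717, 0.698, 0.0]
contact_force: [0.1, -1.5, 2.5]
gripper_width: 0.521
```

>>> move_arm([
  [0.15,0,0],
  [0.3,0,0],
  [0.45,0,0],
  [0.55,0,0],
], gripper=[0.3,0.3,0.3,0.3], twist=[0,0,0,0])

```text
t: 20.52
eef_pos: [0.4852, 0.1267, 0.1067]
tool_rot: [0.0, 0.717, 0.697, 0.0]
contact_force: [-0.1, -3.0, 2.7]
gripper_width: 0.52
```

>>> move_arm([
  [0.05,0,0],
  [0.1,0,0],
  [0.15,0,0],
], gripper=[0.3,0.3,0.3], twist=[0,0,0])

```text
t: 20.77
eef_pos: [0.4853, 0.128, 0.1067]
tool_rot: [0.0, 0.717, 0.697, 0.0]
contact_force: [0.1, -2.8, 4.6]
gripper_width: 0.519
```

```bash
python3 - <<'E'
from fit import *
plan([.487,.133,.1067],-1.5)
c=read_camera('side'); save(c['pixels'][120:240,220:380],'s15.png',4.8)
E
```

```text
t 20.7667 pos [0.4853 0.128  0.1067] yaw -1.58 tilt [ 0. -0. -1.] | d cm [0.51 0.16 0.  ] dist 0.5 twist -0.001 F [ 0.1 -2.8  4.6] w 0.5192001366606896
```

View pics/s15.png

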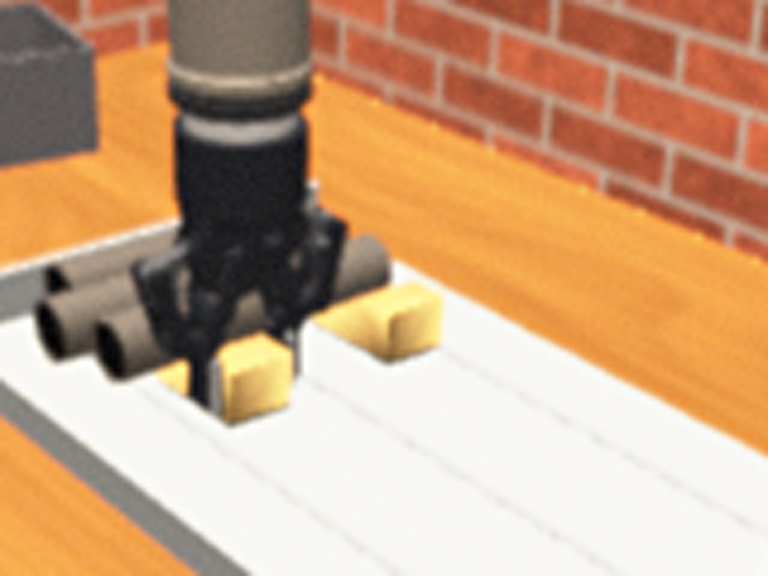

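>>> move_arm([
  [0.05,0,-0.02],
  [0.1,0,-0.02],
  [0.15,0,-0.02],
  [0.2,0,-0.02],
], gripper=[0.3,0.3,0.3,0.3], twist=[0,0,0,0])

```text
t: 21.15
eef_pos: [0.4851, 0.1303, 0.1067]
tool_rot: [-0.0, 0.717, 0.698, -0.0]
contact_force: [-0.3, -0.8, 2.9]
gripper_width: 0.52
```

>>> move_arm([
  [0.05,0,0],
  [0.1,0,0],
  [0.1,0,0],
], gripper=[0.3,0.3,0.3], twist=[0,0,0])

```text
t: 21.4
eef_pos: [0.4851, 0.1315, 0.1067]
tool_rot: [-0.0, 0.716, 0.698, -0.0]
contact_force: [0.1, -0.1, 0.4]
gripper_width: 0.52
```

>>> move_arm([
  [0.05,0,0],
  [0.1,0,0],
  [0.1,0,0],
], gripper=[0.3,0.3,0.3], twist=[0,0,0])

```text
t: 21.65
eef_pos: [0.4851, 0.1322, 0.1067]
tool_rot: [-0.0, 0.717, 0.698, -0.0]
contact_force: [-0.5, -0.9, -1.1]
gripper_width: 0.526
```

>>> move_arm([
  [0.05,0,0.02],
  [0.1,0,0.02],
  [0.1,0,0.02],
], gripper=[0.3,0.3,0.3], twist=[0,0,0])

```text
t: 21.9
eef_pos: [0.4852, 0.1328, 0.1067]
tool_rot: [0.0, 0.717, 0.697, -0.0]
contact_force: [-1.9, -3.3, 4.4]
gripper_width: 0.52
```

>>> move_arm([
  [0.05,0,0],
  [0.1,0,0],
  [0.1,0,0],
], gripper=[0.3,0.3,0.3], twist=[0,0,0])

```text
t: 22.15
eef_pos: [0.4852, 0.1329, 0.1067]
tool_rot: [0.0, 0.717, 0.697, -0.001]
contact_force: [-1.4, -5.5, 5.8]
gripper_width: 0.517
```

>>> move_arm([
  [0.03,0,0],
  [0.06,0,0],
  [0.06,0,0],
], gripper=[0.3,0.3,0.3], twist=[0,0,0])

```text
t: 22.4
eef_pos: [0.4852, 0.133, 0.1067]
tool_rot: [0.0, 0.717, 0.697, -0.001]
contact_force: [-1.3, -7.0, 5.5]
gripper_width: 0.523
```

```bash
python3 - <<'E'
from fit import *
plan([.487,.133,.1067],-1.5)
c=read_camera('side'); save(c['pixels'][120:240,220:380],'s16.png',4.8)
E
```

```text
t 22.4 pos [0.4852 0.133  0.1067] yaw -1.65 tilt [-0.    -0.002 -1.   ] | d cm [ 0.    0.18 -0.  ] dist 0.2 twist -0.003 F [-1.29 -6.98  5.47] w 0.5226770738676825
```

View pics/s16.png

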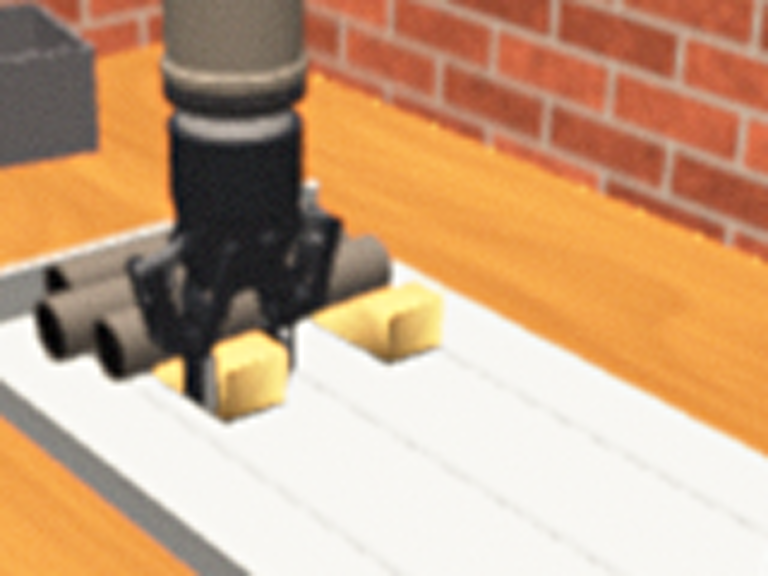

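>>> move_arm([
  [0,0,-0.04],
  [0,0,-0.05],
  [0,0,-0.05],
], gripper=[0.3,0.3,0.3], twist=[0,0,0])

```text
t: 22.7
eef_pos: [0.4852, 0.1332, 0.1069]
tool_rot: [0.001, 0.717, 0.697, -0.001]
contact_force: [0.1, -7.4, 1.0]
gripper_width: 0.526
```

>>> move_arm([
  [0.02,0,0],
  [0.02,0,0],
], gripper=[0.3,0.3], twist=[0,0])

```text
t: 22.87
eef_pos: [0.4852, 0.1332, 0.1069]
tool_rot: [0.001, 0.717, 0.697, -0.001]
contact_force: [-0.6, -7.2, 1.5]
gripper_width: 0.524
```

>>> move_arm([
  [-0.05,0,0.02],
  [-0.08,0,0.02],
  [-0.08,0,0.02],
  [-0.08,0,0.02],
  [-0.08,0,0.02],
], gripper=[0.3,0.3,0.56,0.6,0.65], twist=[0,0,0,0,0])

```text
t: 23.28
eef_pos: [0.4854, 0.1351, 0.1069]
tool_rot: [-0.0, 0.716, 0.698, 0.0]
contact_force: [0.9, -0.3, 0.3]
gripper_width: 0.645
```

>>> move_arm([
  [-0.1,0,0],
  [-0.1,0,-0.5],
  [-0.1,0,-1.5],
], gripper=[0.7,0.7,0.7], twist=[0,0,0])

```text
t: 23.53
eef_pos: [0.4847, 0.1331, 0.1217]
tool_rot: [-0.0, 0.717, 0.698, -0.001]
contact_force: [0.3, 0.0, -0.2]
gripper_width: 0.702
```

>>> move_arm([
  [0,0,-2],
  [0,0,-5],
  [-3,-2,-8],
  [-7,-4,-10],
  [-11,-5,-12],
], gripper=[0.7,0.7,0.7,0.7,0.7], twist=[0,0,0,0,0])

```text
t: 23.95
eef_pos: [0.4358, 0.0382, 0.2363]
tool_rot: [-0.0, 0.716, 0.698, 0.0]
contact_force: [0.7, -0.7, 0.9]
gripper_width: 0.704
```

>>> move_arm([
  [-4,0,0],
  [-8,0,0],
  [-12,0,0],
  [-12,0,0],
], gripper=[0.7,0.7,0.7,0.7], twist=[0,0,0,0])

```text
t: 24.28
eef_pos: [0.4327, -0.0888, 0.2363]
tool_rot: [0.001, 0.72, 0.694, 0.001]
contact_force: [-0.6, -0.2, 0.1]
gripper_width: 0.696
```

```bash
python3 - <<'E'
from fit import *
plan([.487,.133,.1067],-1.5)
cs=read_camera('side'); save(cs['pixels'][120:240,220:380],'s17.png',4.8)
ct=read_camera('top'); save(ct['pixels'][145:245,175:285],'t17.png',6)
np.save('ct2.npy',ct);np.save('cs2.npy',cs)
for g in((.608,.155,1.545),(.485,.158,1.545)):
    for c in(ct,cs):
        v=(c,)+cmask(c,(g[0],g[1],.045),25); print(v[2].sum(),np.round(fit([v],g),4))
for n in('top','side'):
  for q in('tube_a','chock_1','chock_1_toe','divider_face','channel'):
    for d in spot_point(q,n): print(n,q,round(d['p'],2),np.round(d['centre'],3))
E
```

```text
t 24.2833 pos [ 0.4327 -0.0888  0.2363] yaw -2.16 tilt [ 0.003 -0.001 -1.   ] | d cm [22.39  4.55 12.95] dist 26.3 twist -0.011 F [-0.56 -0.19  0.1 ] w 0.695786335791252
297 [ 0.6113  0.1528 91.1794  0.237 ]
135 [ 0.631   0.1506 49.0687  0.7803]
306 [ 0.4878  0.156  88.0191  0.195 ]
350 [4.87400e-01 1.61600e-01 8.67574e+01 8.54000e-02]
top tube_a 0.97 [ 0.232 -0.27   0.02 ]
top tube_a 0.92 [0.556 0.285 0.053]
top tube_a 0.92 [0.542 0.207 0.049]
top tube_a 0.87 [0.346 0.53  0.017]
top tube_a 0.74 [0.536 0.245 0.048]
top tube_a 0.71 [0.232 0.298 0.023]
top chock_1 0.75 [0.481 0.153 0.029]
top chock_1 0.74 [0.607 0.154 0.028]
top chock_1 0.21 [ 0.605 -0.208  0.026]
top chock_1 0.19 [ 0.45  -0.202  0.044]
top chock_1_toe 0.57 [0.612 0.195 0.03 ]
top divider_face 0.82 [0.543 0.309 0.035]
top divider_face 0.61 [0.608 0.155 0.03 ]
top channel 0.83 [0.544 0.332 0.031]
side tube_a 0.96 [ 0.231 -0.266  0.022]
side tube_a 0.8 [0.23  0.294 0.018]
side tube_a 0.68 [0.354 0.53  0.022]
side tube_a 0.65 [0.554 0.287 0.048]
side tube_a 0.63 [0.547 0.201 0.052]
side tube_a 0.57 [0.536 0.247 0.049]
side chock_1 0.53 [0.49  0.155 0.03 ]
side chock_1 0.51 [0.539 0.341 0.03 ]
side chock_1 0.47 [0.606 0.154 0.03 ]
side chock_1_toe 0.43 [0.611 0.195 0.032]
side divider_face 0.64 [0.545 0.308 0.032]
```

View pics/s17.png

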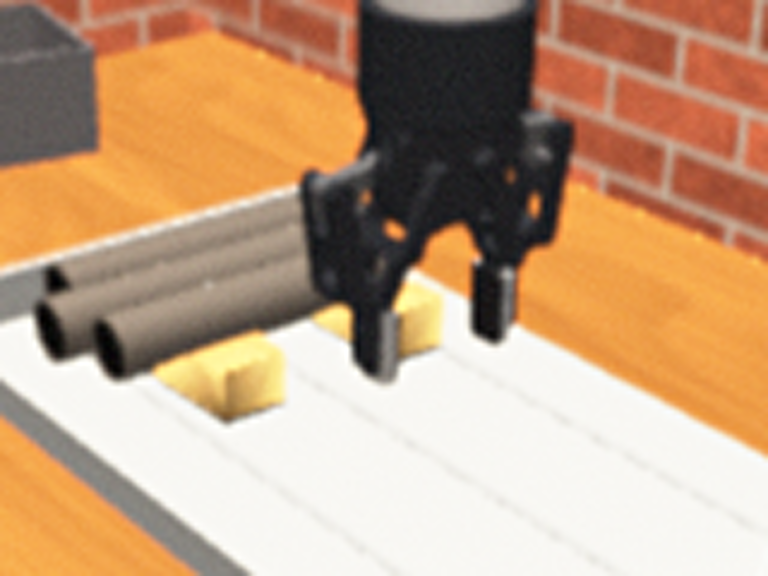

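View pics/t17.png

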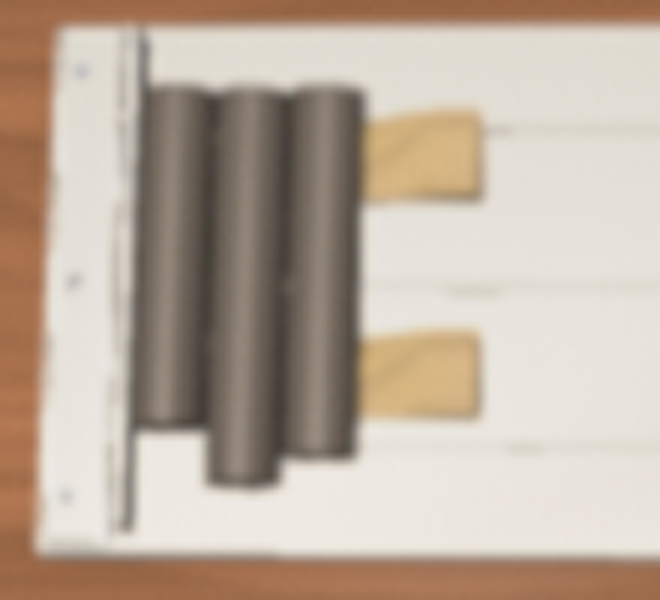

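```bash
python3 - <<'E'
from h import *
plan([.608,.080,.16],-1.5)
E
```

```text
t 24.8833 pos [ 0.4337 -0.0809  0.2347] yaw -1.48 tilt [-0. -0. -1.] | d cm [16.54 17.    7.47] dist 24.9 twist 0.0 F [0.54 0.56 0.8 ] w 0.6970919624405372
```

>>> move_arm([
  [2.5,2.7,1],
  [5,5.4,2],
  [7.5,8.1,3],
  [10,10.8,4],
  [12.5,13.5,5],
], gripper=[0,0,0,0,0], twist=[0,0,0,0,0])

```text
t: 25.3
eef_pos: [0.5732, 0.0416, 0.1839]
tool_rot: [-0.0, 0.716, 0.698, -0.0]
contact_force: [0.3, -0.2, 0.7]
gripper_width: -0.0
```

>>> move_arm([
  [2,1.8,1],
  [4,3.5,2.5],
  [4,3.5,2.5],
  [4,3.5,2.5],
], gripper=[0,0,0,0], twist=[0,0,0,0])

```text
t: 25.63
eef_pos: [0.608, 0.0806, 0.1583]
tool_rot: [-0.0, 0.716, 0.699, -0.001]
contact_force: [-0.2, 0.2, 0.1]
gripper_width: 0.002
```

```bash
python3 - <<'E'
from h import *
plan([.608,.090,.114],-1.5)
c=read_camera('side'); save(c['pixels'][120:240,220:380],'s18.png',4.8)
E
```

```text
t 25.6333 pos [0.608  0.0806 0.1583] yaw -1.37 tilt [-0.002 -0.001 -1.   ] | d cm [ 0.95 -0.01  4.43] dist 4.5 twist 0.002 F [-0.22  0.24  0.08] w 0.0018072661154154388
```

View pics/s18.png

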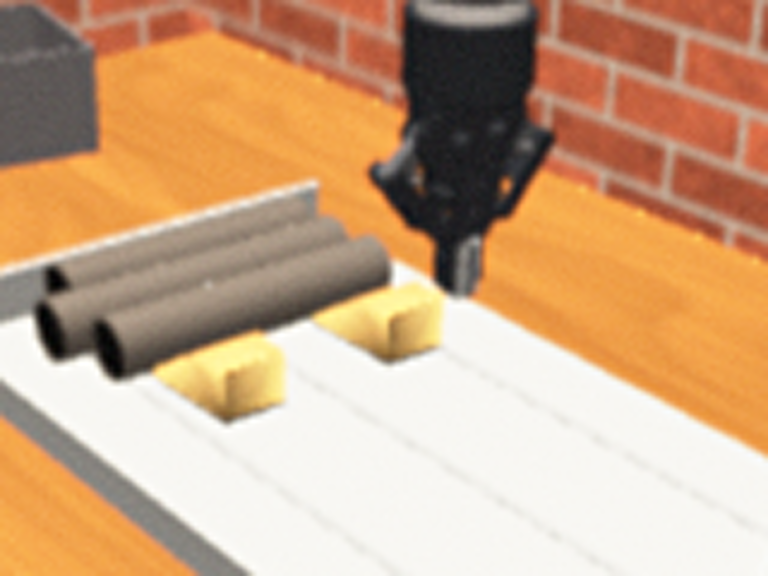

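>>> move_arm([
  [0,0,2],
  [0.2,0,3.6],
  [0.5,0,4.4],
  [0.8,0,4.4],
], gripper=[0,0,0,0], twist=[0,0,0,0])

```text
t: 26.02
eef_pos: [0.6069, 0.0859, 0.1148]
tool_rot: [-0.001, 0.717, 0.697, -0.001]
contact_force: [-1.0, 0.1, 0.4]
gripper_width: -0.002
```

>>> move_arm([
  [0.2,0,0],
  [0.4,0,0],
  [0.6,0,0],
  [0.8,0,0],
  [0.8,0,0],
], gripper=[0,0,0,0,0], twist=[0,0,0,0,0])

```text
t: 26.43
eef_pos: [0.6088, 0.0957, 0.1164]
tool_rot: [0.0, 0.716, 0.698, 0.001]
contact_force: [1.1, 0.2, 0.6]
gripper_width: 0.004
```

>>> move_arm([
  [0.08,0,0],
  [0.16,0,0],
  [0.24,0,0],
  [0.3,0,0],
], gripper=[0,0,0,0], twist=[0,0,0,0])

```text
t: 26.77
eef_pos: [0.6086, 0.0979, 0.1158]
tool_rot: [-0.0, 0.717, 0.697, 0.0]
contact_force: [1.1, -0.7, -0.7]
gripper_width: -0.001
```

>>> move_arm([
  [0.08,0,0],
  [0.16,0,0],
  [0.24,0,0],
  [0.3,0,0],
], gripper=[0,0,0,0], twist=[0,0,0,0])

```text
t: 27.1
eef_pos: [0.6087, 0.101, 0.1158]
tool_rot: [-0.0, 0.717, 0.698, -0.0]
contact_force: [0.3, 0.6, 0.2]
gripper_width: 0.002
```

>>> move_arm([
  [0.05,0,0],
  [0.1,0,0],
  [0.15,0,0],
  [0.2,0,0],
], gripper=[0,0,0,0], twist=[0,0,0,0])

```text
t: 27.43
eef_pos: [0.6087, 0.1029, 0.1158]
tool_rot: [-0.0, 0.717, 0.697, -0.0]
contact_force: [-0.4, 0.8, 0.3]
gripper_width: -0.001
```

>>> move_arm([
  [0.04,0,0],
  [0.08,0,0],
  [0.12,0,0],
  [0.15,0,0],
], gripper=[0,0,0,0], twist=[0,0,0,0])

```text
t: 27.77
eef_pos: [0.6087, 0.1035, 0.1158]
tool_rot: [0.0, 0.717, 0.697, -0.0]
contact_force: [-0.5, -2.7, 1.0]
gripper_width: 0.001
```

>>> move_arm([
  [0.05,0,0],
  [0.1,0,0],
  [0.1,0,0],
], gripper=[0,0,0], twist=[0,0,0])

```text
t: 28.02
eef_pos: [0.6087, 0.104, 0.1158]
tool_rot: [0.0, 0.717, 0.697, -0.001]
contact_force: [-1.8, -5.1, 1.0]
gripper_width: 0.001
```

>>> move_arm([
  [-0.5,0,0],
  [-2,0,0],
  [-2,-3.5,0],
  [-2,-7,0],
  [-2,-10.5,0],
], gripper=[0,0,0,0,0], twist=[0,0,0,0,0])

```text
t: 28.43
eef_pos: [0.5023, 0.0872, 0.1158]
tool_rot: [0.0, 0.717, 0.697, 0.0]
contact_force: [-0.6, -0.5, -0.2]
gripper_width: 0.004
```

>>> move_arm([
  [0.3,-1.7,0],
  [0.6,-1.7,0],
  [0.9,-1.7,0],
  [1.1,-1.7,0],
], gripper=[0,0,0,0], twist=[0,0,0,0])

```text
t: 28.77
eef_pos: [0.4879, 0.1001, 0.1162]
tool_rot: [0.0, 0.717, 0.698, 0.001]
contact_force: [0.2, -0.6, -0.3]
gripper_width: -0.003
```

```bash
python3 - <<'E'
from h import *
plan([.487,.106,.116],-1.5)
c=read_camera('side'); save(c['pixels'][120:240,220:380],'s19.png',4.8)
E
```

```text
t 28.7667 pos [0.4879 0.1001 0.1162] yaw -1.54 tilt [ 0.002  0.001 -1.   ] | d cm [ 0.59 -0.11  0.02] dist 0.6 twist -0.001 F [ 0.23 -0.56 -0.34] w -0.0029454824684236516
```

View pics/s19.png

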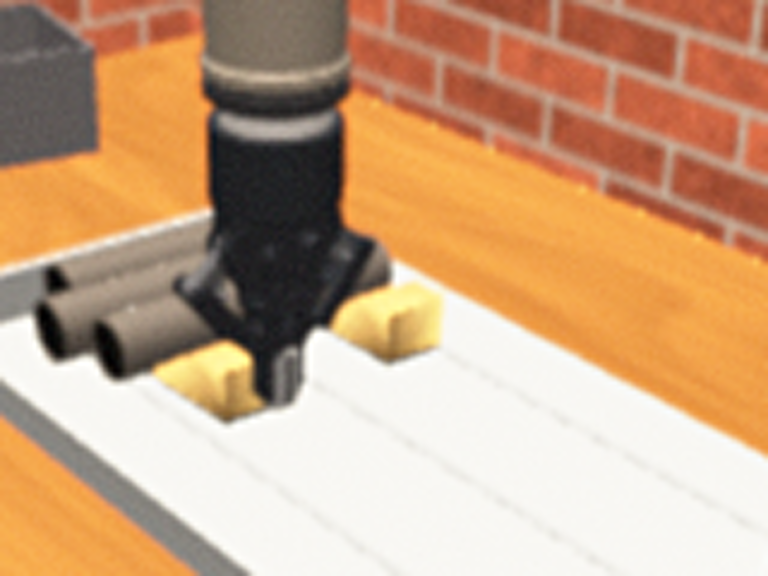

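>>> move_arm([
  [0.1,-0.2,0],
  [0.2,-0.2,0],
  [0.3,-0.2,0],
  [0.4,-0.2,0],
], gripper=[0,0,0,0], twist=[0,0,0,0])

```text
t: 29.15
eef_pos: [0.485, 0.1036, 0.1157]
tool_rot: [0.0, 0.717, 0.697, -0.0]
contact_force: [-0.3, -0.2, 0.0]
gripper_width: 0.001
```

>>> move_arm([
  [0.04,0,0],
  [0.08,0,0],
  [0.12,0,0],
], gripper=[0,0,0], twist=[0,0,0])

```text
t: 29.4
eef_pos: [0.4848, 0.1049, 0.1158]
tool_rot: [0.0, 0.717, 0.697, -0.0]
contact_force: [-0.4, -0.6, 0.2]
gripper_width: 0.003
```

>>> move_arm([
  [0.04,0,0],
  [0.08,0,0],
  [0.12,0,0],
], gripper=[0,0,0], twist=[0,0,0])

```text
t: 29.65
eef_pos: [0.4847, 0.1061, 0.1158]
tool_rot: [-0.0, 0.717, 0.697, -0.0]
contact_force: [0.1, -1.7, 0.5]
gripper_width: -0.001
```

>>> move_arm([
  [0.04,0,0],
  [0.08,0,0],
  [0.08,0,0],
], gripper=[0,0,0], twist=[0,0,0])

```text
t: 29.9
eef_pos: [0.4847, 0.1062, 0.1158]
tool_rot: [0.0, 0.717, 0.697, -0.0]
contact_force: [-0.7, -3.0, 1.3]
gripper_width: 0.002
```

>>> move_arm([
  [0.03,0,0],
  [0.05,0,0],
  [0.05,0,0],
], gripper=[0,0,0], twist=[0,0,0])

```text
t: 30.15
eef_pos: [0.4847, 0.1064, 0.1158]
tool_rot: [0.0, 0.717, 0.697, -0.0]
contact_force: [0.0, -5.7, 2.2]
gripper_width: -0.001
```

>>> move_arm([
  [-0.5,0,0],
  [-2,0,0],
  [-5,0,-2],
  [-8,-2,-5],
  [-12,-4,-8],
], gripper=[0,0,0,0,0], twist=[0,0,0,0,0])

```text
t: 30.57
eef_pos: [0.4484, 0.0008, 0.1866]
tool_rot: [-0.0, 0.716, 0.698, -0.0]
contact_force: [0.9, -0.4, 1.0]
gripper_width: 0.005
```

>>> move_arm([
  [-3,0,-3],
  [-6,0,-6],
  [-9,0,-9],
  [-10,0,-10],
  [-10,0,-10],
], gripper=[0,0,0,0,0], twist=[0,0,0,0,0])

```text
t: 30.98
eef_pos: [0.447, -0.102, 0.2891]
tool_rot: [0.002, 0.718, 0.696, 0.003]
contact_force: [0.6, -0.2, -0.2]
gripper_width: -0.0
```

```bash
python3 - <<'E'
from h import *
plan([.487,.106,.116],-1.5)
cs=read_camera('side'); save(cs['pixels'][120:240,220:380],'s20.png',4.8)
ct=read_camera('top'); save(ct['pixels'][145:245,175:285],'t20.png',6)
def P(z,*ps): 
    for u,v in ps: print(unproj(ct,(175+(u+.5)/6-.5,145+(v+.5)/6-.5),z)[:2].round(4))
E
```

```text
t 30.9833 pos [ 0.447  -0.102   0.2891] yaw -1.82 tilt [ 0.007  0.001 -1.   ] | d cm [20.89  3.21 17.36] dist 27.4 twist -0.006 F [ 0.57 -0.17 -0.16] w -0.00046641040571666334
```

View pics/s20.png

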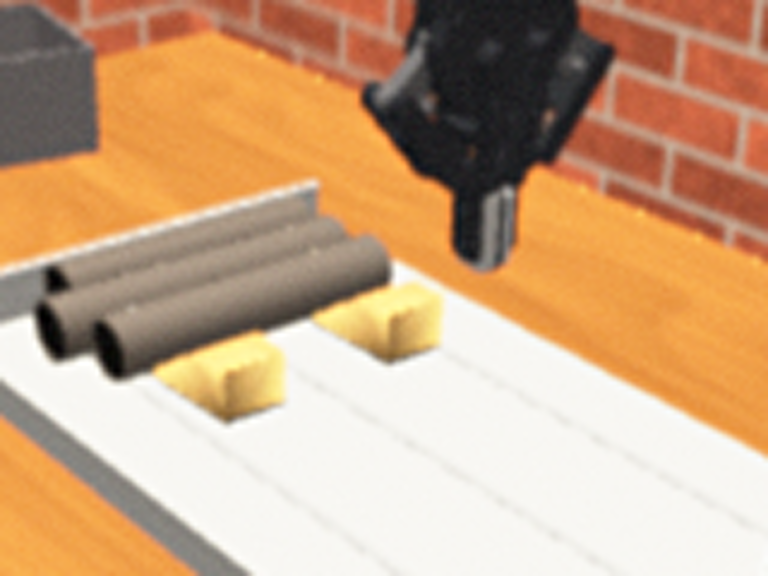

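View pics/t20.png

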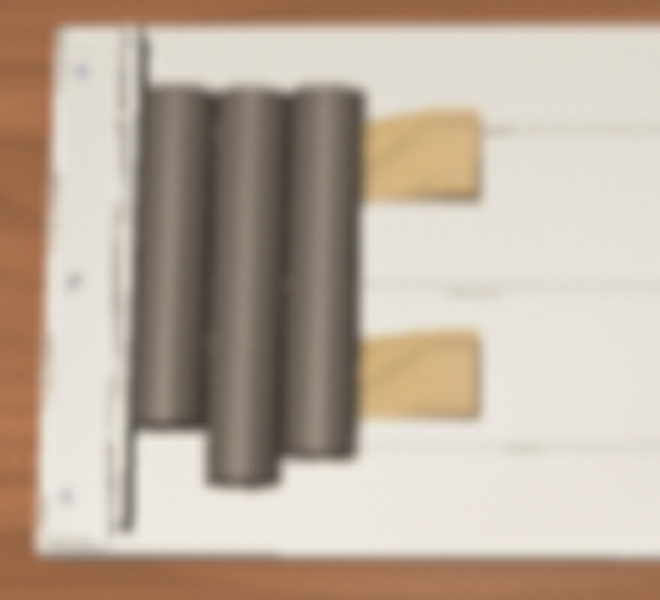

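```bash
python3 - <<'E'
from h import *
print(hand_in(), get_obs()['t'])
E
```

```text
the job is handed in; nothing more can be done
the job is handed in; nothing more can be done
```

The job is handed in at about 31 s on the robot's clock. The hand-in gives no verdict, so whether it meets every limit is not known to me.

**Row and divider:** I rolled the three grey tubes together with both open fingers and pushed them on until the divider stopped. The push was 3 to 8 N while the divider slid, then 11 N with no further movement, which I took as bottomed.

**Chocks:** I picked up each chock by its heel, set it on the deck square to the outer tube (the 205 mm one), about 62 mm either side of its middle. I pushed each in until the tube resisted, at 5.6 N and 7.4 N including some drag on the sole. After letting go I pressed each heel with shut fingers to about 5 N. The near chock did not move; the far chock moved about 0.5 mm, at most, as the force rose.

**Last checks:**
- **Pictures:** The final pictures show the tubes touching and in line, the divider back, both chocks flat with their toes under the tube, and the arm clear.
- **Not moved:** The robot did not touch the mallet, worm gear or plug tray.
- **Disagreements:** The outline fit of the chocks was poor where the gripper hid them. One early reading put the outer tube at 3.8 degrees, but the arm was hiding its end; later clear pictures showed it in line.
- **Not measured:** The contact force left on each chock and any tube lift under 1 mm could not be measured directly.

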